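Pry up the sagging amplifier and slip a shim under its front

TASK

The amplifier has lost its front feet and sags forward. Take the red pry bar, put its toe under the middle of the amplifier's front edge and lever the edge up over the yellow fulcrum block, lay the bar down so that it holds the edge up, and slip the wooden shim well under the front edge beside the block. Then raise the bar's handle to let the amplifier down on the shim so that it stands level, draw the bar out and lay it down clear of the amplifier; do not move the amplifier by hand or shove it about, and leave the other things on the table where they are.

Things in the scene. Friction and masses are not known exactly. Their poses are not given: they have to be found in the camera images.
- amp: Dark stereo amplifier, about 2.2 kg, loose, 200 deep (x) x 300 wide (y) x 85 mm high. Origin: middle of the front lower edge, which faces the robot; x points from there into the amplifier, y left, z up. At first it sags forward: x rises 4.3 degrees, the front lower edge is 15 mm above the table. Knobs stand 13 mm out of the front, from 22 mm above its lower edge upwards.
- amp_under (a point): Point on the amplifier's flat underside, 60 mm behind the middle of the front edge. The underside is free except for two brass studs in front, 16 mm long, 10 thick, 12 mm behind the front edge and 135 mm to either side of the middle, and two rear rubber feet, 28 mm long, 180 mm behind it, 130 mm to either side.
- fulcrum: Yellow fulcrum block, fixed, 25 mm long (its x, towards the amplifier) x 60 wide (y), origin under its centre. The bar goes over its flat top, 16 mm above the table, in the 36 mm wide notch between cheeks that rise to 28 mm. Between block and amplifier is a free trough about 50 mm wide: the toe is let down into it from above, then pushed under.
- bar: Red steel pry bar, 0.85 kg, 24 mm wide, lying on its pommel and its bend. x is then level and points to the toe, z up, y across; origin on the table under the grip. A shaft 10 mm thick runs 180 mm from pommel to bend, dropping 6.4 degrees towards the bend in this frame. At the bend the toe (26 mm long, 6 thick) turns up 40 degrees from the shaft's line.
- bar_grip (a point): Centre of the black rubber grip, 24 wide, 26 thick, 85 mm long, 120 mm behind the bend on the shaft's centre line; in the bar's frame 0, 0, 18.3 mm. The bar balances about 20 mm behind it.
- bar_bend (a point): Bend of the bar, on the centre lines of shaft and toe; in the bar's frame 119.3, 0, 5 mm.
- bar_toe (a point): Middle of the toe's end; in the bar's frame 140.9, 0, 19.4 mm. The toe is level when the bar's x points 33.6 degrees down (shaft 40 degrees, pommel up); so it fits under the sagging edge, 15 to 25 mm deep.
- bar_pommel (a point): Centre of the heavy steel pommel disc, 50 mm in diameter, 34 wide; in the bar's frame -59.6, 0, 25 mm. With the toe under the amplifier and the shaft on the block, the bar stays down when let go, pommel on the table, and keeps the front edge 33 to 42 mm up. To take it out, raise the pommel end first (toe level), then draw back.
- shim: Wooden shim slab, 150 long (x) x 40 wide (y) x 28 mm thick, origin at the centre of its underside, lying flat; both ends alike. Pushed 40 to 70 mm in under the raised front edge, lengthwise front to back, its centre line 70 to 105 mm to either side of the amplifier's middle (clear of block and studs), it carries the front level with the rear feet.
- screwdriver: Screwdriver with red handle, about 190 mm long; bystander, leave alone.
- wrench: Steel wrench, about 170 mm long; bystander, leave alone.
- mug: White mug, 80 mm across, 92 mm high, origin under its centre; bystander, leave alone.
- jar: Glass jar with steel cap, 72 mm across, 85 mm high, origin under its centre; bystander, leave alone.
- tape: Yellow roll of tape, 96 mm across, 25 mm high; bystander, leave alone.
- meter: Orange multimeter, 150 x 80 x 36 mm, lying; bystander, leave alone.
Things that resemble listed ones, but are neither listed nor needed, are in the scene too. Of the things that look like the bar, the smaller one is meant. There is more than one size of the fulcrum; the job needs the larger.

How it is judged:
By the outcome, as a careful person would: the job done as asked, in the order asked, and still so for the second after the job is handed in, with the robot touching nothing.
It also fails if it takes over 72 s, if anything falls off the work surface, if the arm or the gripper's body presses on something with over 40 N, if the wrist force passes 120 N, or if a joint passes its speed limit or range.

ROBOT

A 6-joint arm with a two-finger parallel gripper is mounted at the origin on the work surface. World frame = base frame: x ahead of the robot, y to its left, z up, the work surface at z = 0. Lengths are in m, angles in rad, forces in N, time in s.
With the tool pointing down it reaches from about 0.3 to 0.875 m from the base axis. Payload 6.4 kg.
Tool frame: the origin (TCP) lies at the centre of the arm's flange, where the gripper is bolted on; the fingertips stand 173 mm ahead of it and the grasp point (between the pads) lies 155 mm ahead of it; z points along the fingers, x is the direction in which the jaws open and shut, and the axes are right-handed (so a half turn about z gives the same grasp; the last joint's range is limited). The gripper opens to 85 mm and grips with 20 to 120 N. Pads are 22 mm wide; open, the fingers measure 114 mm over their backs; the gripper's body (76 mm by 85 mm) begins 54 mm behind the grasp point. The pads swing forward as they close: fully open they stand 13 mm farther back than shut.
Start: joints at [1.106, 0.181, 1.607, -0, 1.354, -0.206], TCP at [0.147, 0.556, 0.405] pointing down, gripper open.
Joint ranges: [-2.99, 2.99], [-0.89, 2.07], [0.3, 2.58], [-1.14, 4.28], [0, 2.63], [-3.12, 3.12]. Speed limits (rad/s): [2.57, 2.57, 3.01, 3.14, 3.14, 3.14].

INTERFACE

Orientations are given as a unit quaternion [w, x, y, z].
In Python, from bench import ctrl gives the robot as it stands. The module is installed in compiled form; this text tells all that it offers.
- The arm moves only by the tool move_arm, never from a script. Its argument "moves" is a list of rows, each an object of numbers: "gripper": the opening in per cent of the stroke, from 0 (shut) to 100 (fully open); "x", "y", "z": the shift along the tool's x, y, z in cm; "roll": the turn about the tool's z in degrees. In form: [{"gripper": .., "x": .., "y": .., "z": .., "roll": ..}, ...]. A call has 1 to 5 rows; each row shifts and turns the commanded pose from where the row before left it, along the tool's axes as they then stand; what a row does not reach is not made up. A row lasts 1/8 s, in which the tool goes at most 62.5 mm and 10.7 degrees, less where a joint would pass 70% of its speed; a pose out of reach is approached as far as the arm can. A call is refused whole if a number of a shift passes 6.25 or a number of a turn 10.7, either way. A call with a gripper value outside its range is refused whole. The fingers move at their own pace and stop on an object; the grip force is fixed at half the most. Time passes only in rows, so rows that do not move let the fingers close. It gives the time, the measured TCP pose, the force and the opening at its end, in the units of the state.
- ctrl.get_obs(): the state, without advancing time (a new reading comes with each control period).
- ctrl.camera(name): name is "scene" or "top"; returns a dict with "img" (400x640x3 uint8, red, green, blue), "fx", "fy", "cx", "cy" (pixels), "world_from_camera" (4x4, takes a point from camera to world coordinates). Camera axes: x right, y up, looking along -z (the intrinsics and any distortion apply to the point x, -y, -z); pixel columns grow to the right and rows downward; lengths in m; the calibration is good to about 2 mm. A picture is of the moment at which its call begins. There is no depth.
- ctrl.hand_in(): hands the job in, once; it reports no verdict.
The state is a dict: "time_s": time; "q": joint angles; "dq": joint speeds; "joint_efforts": joint torques, N m; "eef_pos": TCP position; "eef_rot": TCP orientation; "wrist_force": force on the tool from outside, world axes, zero at the start; "torque": the same for the moment, N m; "opening": opening from 0.0 (shut) to 1.0 (fully open).
Only numpy, scipy, OpenCV 4.12 (cv2) and the standard library are available. Lean on these libraries where they do the work, as an engineer would, in place of code of your own. Each camera call takes 0.05 s, during which the arm holds its last target. There are 200 camera calls.

## Working session

There is one attempt and no reset: what is moved stays moved. The work goes in short steps, Python scripts to look and compute and a tool call to move; the robot and the scene stay as the last step left them, time stands still between calls to the robot, and variables do not carry over. Pictures are saved under pics/ and viewed, about 8 in all and at most 12, crops included, and the job is handed in when it is done.

Besides the shell and the picture viewer there is one more tool, called after ">>>" as name(argument=value, ...), one argument or row to a line, values as JSON. move_arm: Moves the arm, as the interface text tells. Its arguments: {"type":"object","properties":{"moves":{"type":"array","items":{"type":"object","properties":{"gripper":{"type":"number"},"x":{"type":"number"},"y":{"type":"number"},"z":{"type":"number"},"roll":{"type":"number"}}}}},"required":["moves"]}

```bash
mkdir -p pics
python3 - <<'E'
from bench import ctrl
import cv2,pickle
o=ctrl.get_obs();print(o)
for n in("scene","top"):
    c=ctrl.camera(n);pickle.dump(c,open(f"{n}0.pkl","wb"));cv2.imwrite(f"pics/{n}0.png",c["img"][:,:,::-1]);print(n,{k:v for k,v in c.items() if k!="img"})
E
```

```text
{'time_s': 0.0, 'q': array([ 1.10568400e+00,  1.81530807e-01,  1.60798276e+00, -2.36760021e-05,
        1.35377668e+00, -2.06282457e-01]), 'dq': array([-0.00099907, -0.00036387,  0.00016245,  0.00088265, -0.00060041,
        0.00136765]), 'joint_efforts': array([ 1.04730592e-03, -4.44869578e+01, -3.51340091e+01, -1.91895870e-04,
        9.20004066e-03, -1.37005432e-05]), 'eef_pos': array([0.14703568, 0.55562988, 0.40380184]), 'eef_rot': array([ 3.79378747e-04,  7.92446756e-01,  6.09940504e-01, -7.59385049e-04]), 'wrist_force': array([ 0.54521225, -0.63940619, -0.37103821]), 'torque': array([-0.00389429, -0.02647613,  0.02508174]), 'opening': 0.9998788620746618}
scene {'fx': 460.22288326565604, 'fy': 460.22288326565604, 'cx': 322.37117687767187, 'cy': 204.67656907376144, 'world_from_camera': array([[-0.20228001, -0.61675428,  0.76072134,  1.4160035 ],
       [ 0.97911736, -0.11126356,  0.17014587,  0.20783744],
       [-0.02029763,  0.77925258,  0.62638121,  0.82839929],
       [ 0.        ,  0.        ,  0.        ,  1.        ]])}
top {'fx': 402.7639833941973, 'fy': 402.7639833941973, 'cx': 316.67839915286606, 'cy': 201.47640925280564, 'world_from_camera': array([[ 0.01710799,  0.98799628, -0.15352744,  0.29944155],
       [-0.99982821,  0.01580932, -0.00967585, -0.00974673],
       [-0.00713254,  0.1536666 ,  0.98809701,  1.09377437],
       [ 0.        ,  0.        ,  0.        ,  1.        ]])}
```

View pics/top0.png

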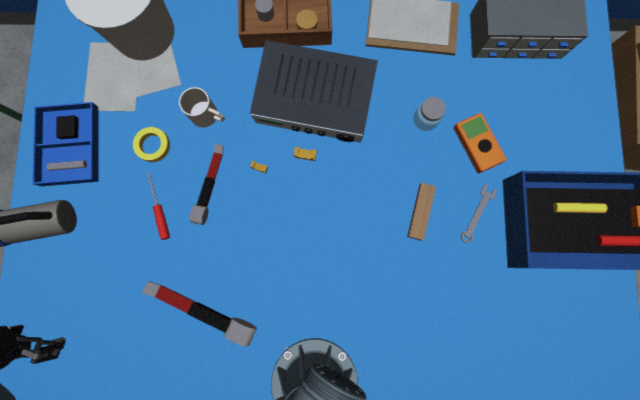

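View pics/scene0.png

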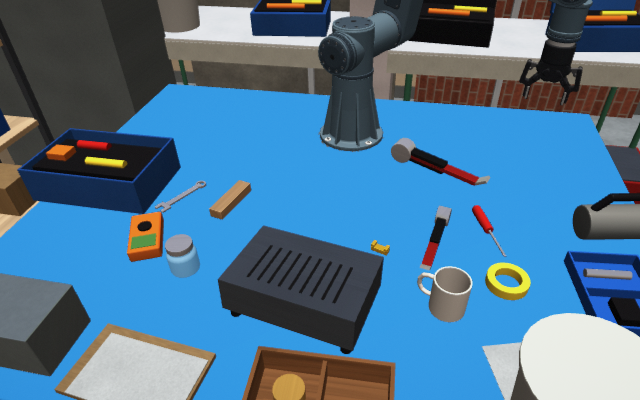

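Top: amp at (315,90), larger fulcrum at (305,154), smaller fulcrum at (259,167), smaller bar with toe at (220,148) and pommel at (199,213), shim at (421,211). The larger bar at (200,313) is a decoy. Next I measure positions.

```bash
cat > h.py <<'E'
import numpy as np,cv2,pickle
def ray(c,u,v):
    T=c["world_from_camera"];d=T[:3,:3]@np.array([(u-c["cx"])/c["fx"],-(v-c["cy"])/c["fy"],-1]);return T[:3,3],d
def plane(c,u,v,z):
    o,d=ray(c,u,v);return o+d*(z-o[2])/d[2]
def proj(c,p):
    T=c["world_from_camera"];q=T[:3,:3].T@(np.array(p)-T[:3,3]);return np.array([c["cx"]-c["fx"]*q[0]/q[2],c["cy"]+c["fy"]*q[1]/q[2]])
def tri(c1,p1,c2,p2):
    A=[];b=[]
    for c,p in((c1,p1),(c2,p2)):
        o,d=ray(c,*p);d/=np.linalg.norm(d);M=np.eye(3)-np.outer(d,d);A.append(M);b.append(M@o)
    return np.linalg.lstsq(np.vstack(A),np.hstack(b),rcond=None)[0]
def hsv(c): return cv2.cvtColor(c["img"],cv2.COLOR_RGB2HSV)
def snap(tag):
    from bench import ctrl
    r=[]
    for n in("scene","top"):
        c=ctrl.camera(n);pickle.dump(c,open(f"{n}{tag}.pkl","wb"));r.append(c)
    return r
def load(tag): return [pickle.load(open(f"{n}{tag}.pkl","rb")) for n in("scene","top")]
def blobs(mask,amin=8):
    n,l,s,ce=cv2.connectedComponentsWithStats(mask.astype(np.uint8));out=[]
    for i in range(1,n):
        if s[i,4]>=amin:
            ys,xs=np.where(l==i);out.append((s[i,4],ce[i].round(1),cv2.minAreaRect(np.c_[xs,ys].astype(np.float32))))
    return out
E
python3 - <<'E'
from h import *
s,t=load(0)
for nm,c in(("s",s),("t",t)):
    H=hsv(c);h,S,V=[H[...,i].astype(int) for i in range(3)]
    print(nm,"yellow");[print(b) for b in blobs((h>17)&(h<32)&(S>150)&(V>90),10)]
    print("red");[print(b) for b in blobs(((h<6)|(h>174))&(S>150)&(V>70),20)]
    print("wood");[print(b) for b in blobs((h>5)&(h<17)&(S>90)&(V>80),100)]
a=cv2.resize(t["img"][30:230,180:440],None,fx=3,fy=3,interpolation=cv2.INTER_CUBIC)
cv2.imwrite("pics/c0.png",a[:,:,::-1])
b=cv2.resize(s["img"][180:360,200:460],None,fx=3,fy=3,interpolation=cv2.INTER_CUBIC)
cv2.imwrite("pics/c1.png",b[:,:,::-1])
E
```

```text
s yellow
(np.int32(114), array([307.1,   1.4]), ((306.0, 1.5), (3.0, 30.0), 90.0))
(np.int32(145), array([470.7,   8.1]), ((470.025390625, 8.144671440124512), (32.2749137878418, 4.559810638427734), 4.085616588592529))
(np.int32(146), array([619. ,  12.5]), ((618.5, 12.0), (4.0, 35.0), 90.0))
(np.int32(316), array([105.3, 161.7]), ((105.41867065429688, 161.75914001464844), (41.40587615966797, 7.74140739440918), 6.115503787994385))
(np.int32(135), array([379.3, 247.8]), ((379.5444030761719, 247.3934783935547), (17.615386962890625, 9.076924324035645), 22.61986541748047))
(np.int32(998), array([507.4, 281.1]), ((507.1500244140625, 281.04998779296875), (43.955657958984375, 34.152591705322266), 18.43494987487793))
(np.int32(704), array([288.4, 387.5]), ((288.5, 386.5), (25.0, 31.0), 90.0))
red
(np.int32(233), array([ 92.1, 144.5]), ((92.84944152832031, 144.58091735839844), (32.23509216308594, 7.442513942718506), 5.44033145904541))
(np.int32(41), array([420.9, 160.7]), ((420.7155456542969, 160.66380310058594), (21.534257888793945, 1.9695966243743896), 23.198591232299805))
(np.int32(310), ar
[... 3303 characters left out ...]
.6, 221.9]), ((160.43569946289062, 221.38385009765625), (33.947052001953125, 8.631698608398438), 75.0685806274414))
(np.int32(413), array([619.3, 240.2]), ((619.5, 240.0), (10.0, 39.0), 90.0))
(np.int32(446), array([173.9, 298.7]), ((173.90000915527344, 298.7000427246094), (35.329872131347656, 12.074766159057617), 26.56505012512207))
wood
(np.int32(2153), array([285.1,  16.5]), ((284.5, 17.0), (34.0, 91.0), 90.0))
(np.int32(1040), array([482.2, 146.8]), ((480.3923645019531, 141.7944793701172), (54.92155456542969, 28.97934341430664), 62.35402297973633))
(np.int32(697), array([421.3, 211.1]), ((421.26446533203125, 211.29505920410156), (14.088237762451172, 53.4963493347168), 13.13402271270752))
```

View pics/c0.png

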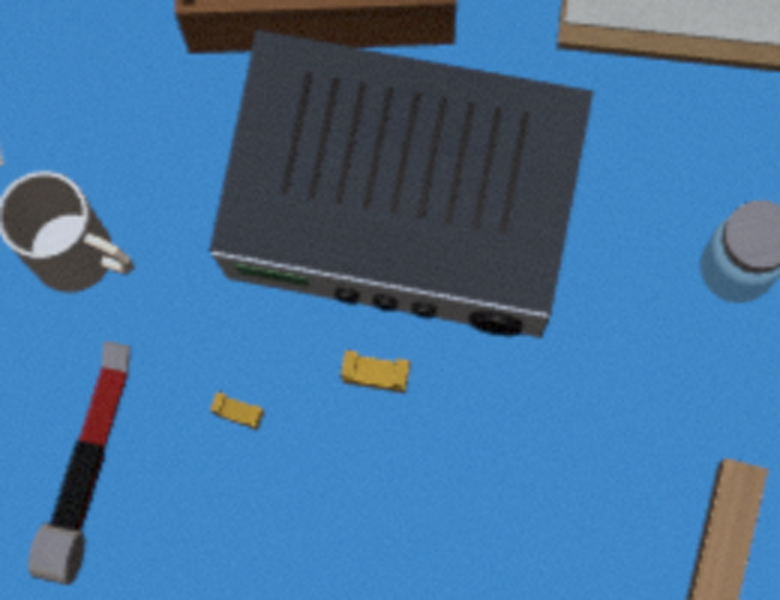

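View pics/c1.png

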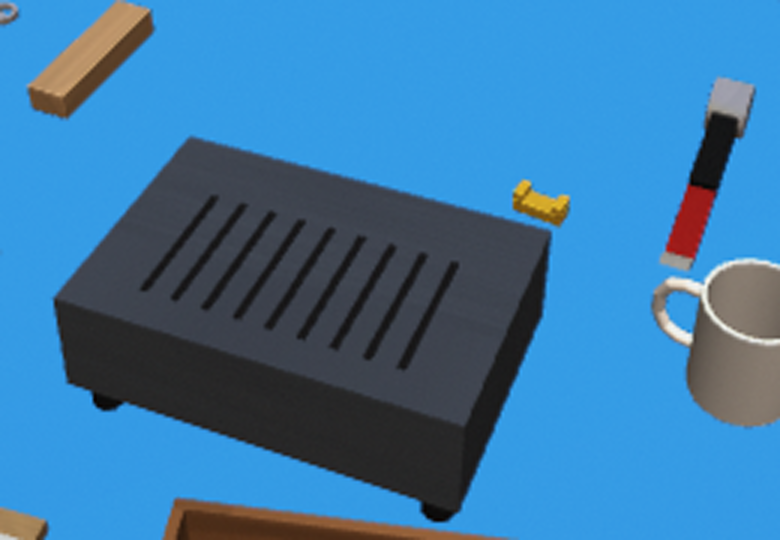

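Run:
```python
from h import *
np.set_printoptions(precision=4,suppress=True)
s,t=load(0)
C=lambda x,y:(180+(x+.5)/3-.5,30+(y+.5)/3-.5)
D=lambda x,y:(200+(x+.5)/3-.5,180+(y+.5)/3-.5)
P=lambda x,y,z:plane(t,*C(x,y),z)
fl,fr=P(212,251,.0998),P(549,317,.0998); rl,rr=P(257,31,.1148),P(592,92,.1148)
print("amp",fl,fr,rl,rr,np.linalg.norm(fl-fr),np.linalg.norm(fl-rl))
print("scene amp FL,FR,RL,RR",*[plane(s,*D(*p),z) for p,z in(((551,231),.0998),((192,136),.0998),((466,428),.1148),((55,299),.1148))])
y=fl-fr;y[2]=0;y/=np.linalg.norm(y);yr=(rl-rr);yr[2]=0;yr/=np.linalg.norm(yr);print("yaw",np.degrees(np.arctan2(-y[0],y[1])),np.degrees(np.arctan2(-yr[0],yr[1])))
ds=[(lambda a:a)(0)]
x=np.array([y[1],-y[0],0]);m=(fl+fr)/2+.0064*x;m[2]=.015;print("amp origin",m,"x",x)
print("fulc top",plane(t,304.6,153.7,.014),"scene",plane(s,379.4,247.6,.018),"tri",tri(s,(379.4,247.6),t,(304.6,153.7)))
# amp frame of fulc
for f in(plane(t,304.6,153.7,.014),plane(s,379.4,247.6,.018)): print("fulc in amp",(f-m)@x,(f-m)@y)
# bar
for nm,c in(("t",t),("s",s)):
    H=hsv(c);h,S,V=[H[...,i].astype(int) for i in range(3)]
red_t,red_s=(214.,165.2),(429.8,253.4)
print("red",plane(t,*red_t,.016),plane(s,*red_s,.016))
# pommel crop
print("pommel t", P(57,555,.025),P(57,549,.046),"s",plane(s,*D(731,100),.04))
print("toe t",P(117,344,.019),"s",plane(s,*D(674,266),.019),"grip",P(80,485,.031))
# shim
Hh=hsv(t);h,S,V=[Hh[...,i].astype(int) for i in range(3)];b=[b for b in blobs((h>5)&(h<17)&(S>90)&(V>80),100) if abs(b[1][0]-421)<5][0]
bx=cv2.boxPoints(b[2]);print("shim",[plane(t,*p,.028) for p in bx],"c",plane(t,*b[1],.026),plane(s,229.9,199.4,.02))
```

```text
amp [0.682  0.1757 0.0998] [ 0.6272 -0.1148  0.0998] [0.8785 0.142  0.1148] [ 0.8252 -0.1506  0.1148] 0.29564935975489254 0.1998778752498313
scene amp FL,FR,RL,RR [0.6866 0.1795 0.0998] [ 0.6326 -0.1133  0.0998] [0.8833 0.1455 0.1148] [ 0.8296 -0.149   0.1148]
yaw -10.69447635868133 -10.319400159636793
amp origin [0.6609 0.0292 0.015 ] x [ 0.9826 -0.1856  0.    ]
fulc top [0.6003 0.0365 0.014 ] scene [0.5748 0.1634 0.018 ] tri [0.5919 0.1    0.0285]
fulc in amp -0.06084307911505909 -0.004085983881001346
fulc in amp -0.10951914914244834 0.11589408872646262
red [0.5634 0.2851 0.016 ] [0.5706 0.2877 0.016 ]
pommel t [0.4247 0.3161 0.025 ] [0.4275 0.31   0.046 ] s [0.436  0.3167 0.04  ]
toe t [0.6221 0.2746 0.019 ] s [0.6268 0.276  0.019 ] grip [0.4874 0.2975 0.031 ]
shim [array([ 0.3774, -0.2427,  0.028 ]), array([ 0.5181, -0.2778,  0.028 ]), array([ 0.5099, -0.3144,  0.028 ]), array([ 0.3696, -0.2786,  0.028 ])] c [ 0.4438 -0.2789  0.026 ] [ 0.4576 -0.2774  0.02  ]
```

>>> move_arm(
  moves=[
    {"roll": -4,"x": -2.3,"y": 4},
    {"x": -2.3,"y": 4},
    {"x": -2.3,"y": 4},
    {"x": -2.3,"y": 4},
    {"x": -2.3,"y": 4},
  ],
)

```text
validation failed for argument at $.mo...
```

>>> move_arm(
  moves=[
    {"x": -2.3,"y": 4},
    {"x": -2.3,"y": 4},
    {"x": -2.3,"y": 4,"z": 4},
    {"z": 6},
    {},
  ],
)

```text
validation failed for argument at $.mo...
```

```bash
cat >> h.py <<'E'
def view(name,specs):
    """specs: list of (cam,(u0,v0,u1,v1),scale) tiled vertically"""
    ims=[cv2.resize(c["img"][b[1]:b[3],b[0]:b[2]],None,fx=k,fy=k,interpolation=cv2.INTER_CUBIC) for c,b,k in specs]
    w=max(i.shape[1] for i in ims);ims=[cv2.copyMakeBorder(i,0,0,0,w-i.shape[1],cv2.BORDER_CONSTANT) for i in ims]
    cv2.imwrite("pics/"+name,np.vstack(ims)[:,:,::-1])
E
python3 - <<'E'
from h import *
s,t=snap(1)
view("p1.png",[(t,(120,100,320,200),3),(s,(380,100,580,200),3)])
E
```

```text
(no output)
```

View pics/p1.png

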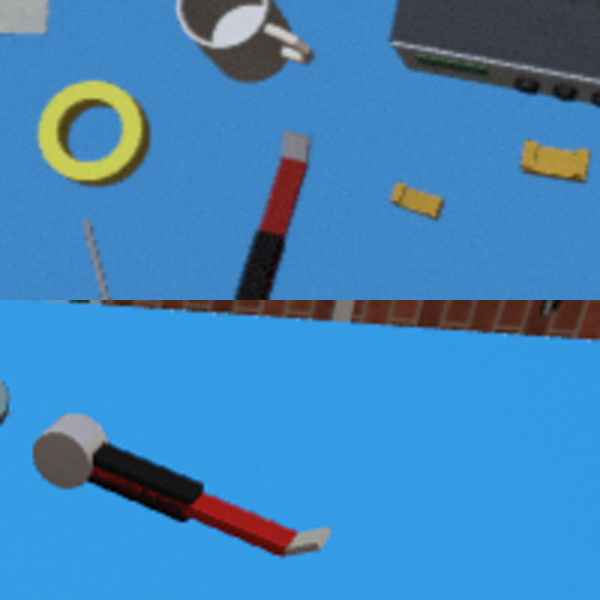

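The moves were rejected, probably because every row needs all its fields. The view shows the arm hasn't moved. I'll retry.

>>> move_arm(
  moves=[
    {"gripper": 100,"roll": -4,"x": -2.3,"y": 4,"z": 0},
    {"gripper": 100,"roll": 0,"x": -2.3,"y": 4,"z": 0},
    {"gripper": 100,"roll": 0,"x": -2.3,"y": 4,"z": 0},
    {"gripper": 100,"roll": 0,"x": -2.3,"y": 4,"z": 0},
    {"gripper": 100,"roll": 0,"x": -2.3,"y": 4,"z": 0},
  ],
)

```text
time_s: 0.82
eef_pos: [0.3207, 0.4019, 0.4046]
eef_rot: [0.0, 0.771, 0.637, 0.0]
wrist_force: [-0.4, 0.8, -0.2]
opening: 1.0
```

>>> move_arm(
  moves=[
    {"gripper": 100,"roll": 0,"x": -2.3,"y": 4,"z": 0},
    {"gripper": 100,"roll": 0,"x": -2.3,"y": 4,"z": 0},
    {"gripper": 100,"roll": 0,"x": -2.3,"y": 4,"z": 4},
    {"gripper": 100,"roll": 0,"x": 0,"y": 0,"z": 6},
    {"gripper": 100,"roll": 0,"x": 0,"y": 0,"z": 4},
  ],
)

```text
time_s: 1.45
eef_pos: [0.4244, 0.3116, 0.262]
eef_rot: [-0.0, 0.771, 0.637, -0.001]
wrist_force: [-0.3, 0.6, -0.2]
opening: 1.003
```

Run:
```python
from h import *
from bench import ctrl
s,t=snap(2);o=ctrl.get_obs();p=o["eef_pos"];print(o["time_s"],p,o["eef_rot"],o["opening"])
g=p-[0,0,.155];print("grasp pt proj",proj(s,g),proj(t,g))
view("p2.png",[(s,(380,120,520,240),4)])
```

```text
1.55 [0.4226194  0.31135183 0.25988416] [-0.00141574  0.77090266  0.63693303 -0.00483674] 1.0004881125472114
grasp pt proj [444.82975634 190.24506381] [190.95482033 211.62828979]
```

View pics/p2.png

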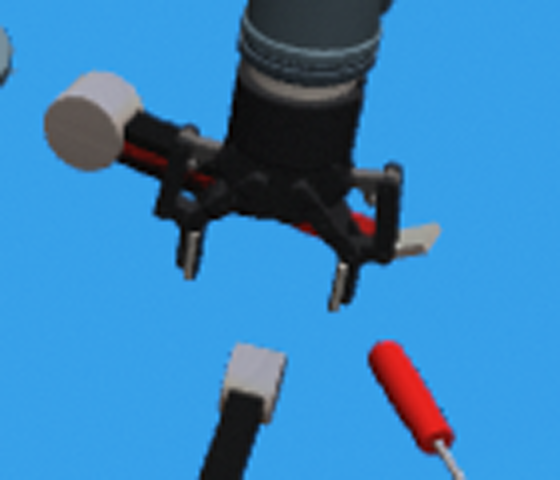

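>>> move_arm(
  moves=[
    {"gripper": 100,"roll": 0,"x": 0.35,"y": 0.7,"z": 3},
    {"gripper": 100,"roll": 0,"x": 0,"y": 0,"z": 3},
    {"gripper": 100,"roll": 0,"x": 0,"y": 0,"z": 1.7},
    {"gripper": 100,"roll": 0,"x": 0,"y": 0,"z": 0},
    {"gripper": 0,"roll": 0,"x": 0,"y": 0,"z": 0},
  ],
)

```text
time_s: 2.17
eef_pos: [0.4329, 0.3152, 0.1892]
eef_rot: [0.0, 0.771, 0.637, 0.001]
wrist_force: [0.9, -0.4, 0.1]
opening: 0.816
```

>>> move_arm(
  moves=[
    {"gripper": 0,"roll": 0,"x": 0,"y": 0,"z": 0},
    {"gripper": 0,"roll": 0,"x": 0,"y": 0,"z": 0},
    {"gripper": 0,"roll": 0,"x": 0,"y": 0,"z": 0},
    {"gripper": 0,"roll": 0,"x": 0,"y": 0,"z": 0},
    {"gripper": 0,"roll": 0,"x": 0,"y": 0,"z": 0},
  ],
)

```text
time_s: 2.8
eef_pos: [0.4327, 0.315, 0.1888]
eef_rot: [0.0, 0.771, 0.637, 0.001]
wrist_force: [-0.8, -0.2, 6.3]
opening: 0.388
```

>>> move_arm(
  moves=[
    {"gripper": 0,"roll": 0,"x": 0,"y": 0,"z": -1.5},
    {"gripper": 0,"roll": 0,"x": 0,"y": 0,"z": -1.5},
    {"gripper": 0,"roll": 0,"x": 0,"y": 0,"z": -1.5},
    {"gripper": 0,"roll": 0,"x": 0,"y": 0,"z": -1.5},
    {"gripper": 0,"roll": 0,"x": 0,"y": 0,"z": 0},
  ],
)

```text
time_s: 3.42
eef_pos: [0.4329, 0.3151, 0.2495]
eef_rot: [0.001, 0.771, 0.637, 0.002]
wrist_force: [0.6, 0.1, -8.9]
opening: 0.39
```

Run:
```python
from h import *
from bench import ctrl
s,t=snap(3);o=ctrl.get_obs();p=o["eef_pos"];print(o["time_s"],p,o["wrist_force"],o["torque"],o["opening"])
for c,r in((s,(429,253)),(t,(214,165))):
    H=hsv(c);h,S,V=[H[...,i].astype(int) for i in range(3)]
    [print(b) for b in blobs(((h<6)|(h>174))&(S>150)&(V>70),20) if np.hypot(*(b[1]-r))<40]
view("p3.png",[(s,(360,160,520,280),4)])
```

```text
3.525 [0.43208373 0.31474173 0.24773598] [-1.0666358   0.18230667 -8.77395885] [ 0.02709146  0.31164562 -0.01598812] 0.3886438992505695
(np.int32(224), array([433.4, 235.5]), ((433.45001220703125, 235.6500244140625), (9.486833572387695, 23.717084884643555), 18.434947967529297))
(np.int32(213), array([207.9, 159.9]), ((207.88967895507812, 159.65304565429688), (8.172735214233398, 26.486820220947266), 17.354022979736328))
```

View pics/p3.png

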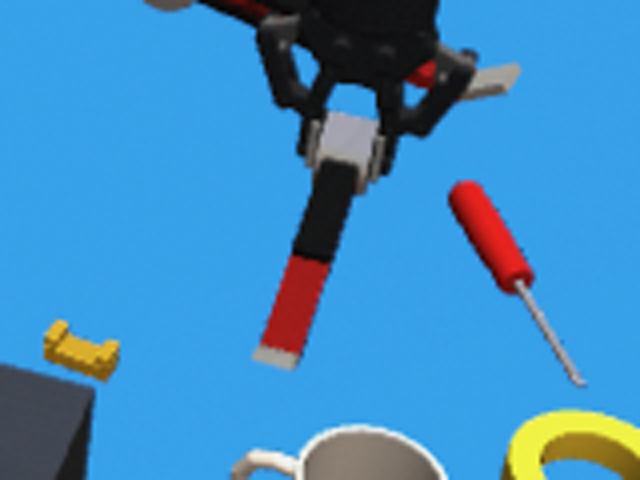

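The bar lifts level and firmly held, so it doesn't pitch by itself. I'll raise it to the height where the shaft would sit at 40°, then ease the grip so the toe sinks to the table.

>>> move_arm(
  moves=[
    {"gripper": 0,"roll": 0,"x": 0,"y": 0,"z": -1.8},
    {"gripper": 0,"roll": 0,"x": 0,"y": 0,"z": -1.8},
    {"gripper": 20,"roll": 0,"x": 0,"y": 0,"z": 0},
    {"gripper": 30,"roll": 0,"x": 0,"y": 0,"z": 0},
    {"gripper": 33,"roll": 0,"x": 0,"y": 0,"z": 0},
  ],
)

```text
time_s: 4.15
eef_pos: [0.4319, 0.3146, 0.283]
eef_rot: [-0.0, 0.771, 0.637, -0.001]
wrist_force: [-0.9, 0.4, -8.7]
opening: 0.389
```

```bash
cat >> h.py <<'E'
def st():
    from bench import ctrl
    o=ctrl.get_obs();p=o["eef_pos"];print(round(o["time_s"],2),p.round(4),"F",o["wrist_force"].round(1),"T",o["torque"].round(2),"op",round(float(o["opening"]),4));return p
def red(c,r,d=60):
    H=hsv(c);h,S,V=[H[...,i].astype(int) for i in range(3)]
    for b in blobs(((h<6)|(h>174))&(S>150)&(V>70),20):
        if np.hypot(*(b[1]-r))<d: print("red",b)
E
python3 - <<'E'
from h import *
s,t=snap(4);st();red(s,(433,235),30);red(t,(207,160),30)
E
```

```text
4.25 [0.4319 0.3147 0.283 ] F [-0.7  0.4 -9.2] T [ 0.03  0.28 -0.  ] op 0.3937
red (np.int32(229), array([434.8, 224.7]), ((434.75, 224.75001525878906), (9.486831665039062, 23.71708106994629), 18.434947967529297))
red (np.int32(227), array([204.4, 156.8]), ((204.40000915527344, 156.79998779296875), (8.221921920776367, 27.195585250854492), 18.434947967529297))
```

>>> move_arm(
  moves=[
    {"gripper": 35,"roll": 0,"x": 0,"y": 0,"z": 0},
    {"gripper": 36,"roll": 0,"x": 0,"y": 0,"z": 0},
    {"gripper": 36,"roll": 0,"x": 0,"y": 0,"z": 0},
  ],
)

```text
time_s: 4.62
eef_pos: [0.4322, 0.3148, 0.2836]
eef_rot: [-0.0, 0.771, 0.637, -0.0]
wrist_force: [-0.1, 0.1, -7.9]
opening: 0.387
```

Run:
```python
from h import *
s,t=snap(4);st();red(s,(433,235),30);red(t,(207,160),30)
```

```text
4.72 [0.4322 0.3148 0.2837] F [-0.2 -0.3 -8.7] T [0.05 0.29 0.01] op 0.3869
red (np.int32(232), array([434.9, 224.8]), ((434.95001220703125, 224.65000915527344), (9.803059577941895, 24.033309936523438), 18.43494987487793))
red (np.int32(232), array([204.2, 156.5]), ((204.1888885498047, 156.40176391601562), (8.532054901123047, 27.152009963989258), 17.52556800842285))
```

>>> move_arm(
  moves=[
    {"gripper": 37.5,"roll": 0,"x": 0,"y": 0,"z": 0},
    {"gripper": 37.5,"roll": 0,"x": 0,"y": 0,"z": 0},
    {"gripper": 38.2,"roll": 0,"x": 0,"y": 0,"z": 0},
    {"gripper": 38.2,"roll": 0,"x": 0,"y": 0,"z": 0},
  ],
)

```text
time_s: 5.22
eef_pos: [0.4322, 0.3148, 0.2837]
eef_rot: [0.0, 0.771, 0.637, 0.0]
wrist_force: [0.3, -0.5, -8.1]
opening: 0.39
```

Run:
```python
from h import *
s,t=snap(4);st();red(s,(433,235),30);red(t,(207,160),30)
```

```text
5.33 [0.4322 0.3148 0.2837] F [-0.  -0.8 -8.4] T [0.11 0.27 0.04] op 0.3904
red (np.int32(231), array([434.9, 224.8]), ((434.9500427246094, 224.65000915527344), (9.803058624267578, 24.033309936523438), 18.43494987487793))
red (np.int32(231), array([204.2, 156.5]), ((204.20286560058594, 156.2509002685547), (8.530664443969727, 27.441299438476562), 17.35402488708496))
```

>>> move_arm(
  moves=[
    {"gripper": 38.6,"roll": 0,"x": 0,"y": 0,"z": 0},
    {"gripper": 38.8,"roll": 0,"x": 0,"y": 0,"z": 0},
  ],
)

```text
time_s: 5.58
eef_pos: [0.4322, 0.3148, 0.2837]
eef_rot: [0.0, 0.771, 0.637, 0.0]
wrist_force: [0.1, -0.2, -8.7]
opening: 0.392
```

Run:
```python
from h import *
s,t=snap(4);st();red(s,(433,235),30);red(t,(207,160),30)
```

```text
5.67 [0.4322 0.3148 0.2837] F [ 0.4  0.8 -9.2] T [ 0.05  0.33 -0.04] op 0.3887
red (np.int32(233), array([434.9, 224.8]), ((434.95001220703125, 224.65000915527344), (9.803059577941895, 24.033308029174805), 18.434947967529297))
red (np.int32(231), array([204.2, 156.5]), ((204.1888885498047, 156.40176391601562), (8.532054901123047, 27.152009963989258), 17.52556800842285))
```

>>> move_arm(
  moves=[
    {"gripper": 38.8,"roll": 0,"x": 0,"y": 0,"z": -6},
    {"gripper": 38.8,"roll": 0,"x": 0,"y": 0,"z": 0},
    {"gripper": 38.8,"roll": 0,"x": 0,"y": 0,"z": 6},
    {"gripper": 38.8,"roll": 0,"x": 0,"y": 0,"z": 0},
  ],
)

```text
time_s: 6.18
eef_pos: [0.4289, 0.3133, 0.2772]
eef_rot: [-0.002, 0.771, 0.637, -0.007]
wrist_force: [-1.9, -1.5, -8.1]
opening: 0.392
```

Run:
```python
from h import *
s,t=snap(4);st();red(s,(433,235),30);red(t,(207,160),30)
```

```text
6.28 [0.4317 0.3145 0.2822] F [-0.3 -0.7 -8. ] T [0.07 0.17 0.04] op 0.3875
red (np.int32(250), array([433.5, 230.9]), ((433.54132080078125, 230.8623809814453), (9.386698722839355, 26.436004638671875), 16.699241638183594))
red (np.int32(203), array([206.4, 162.6]), ((206.44522094726562, 162.47946166992188), (8.192880630493164, 24.929765701293945), 20.556047439575195))
```

A jerk makes the bar slip nose-down in the pads, which is what I need. I'll repeat it.

>>> move_arm(
  moves=[
    {"gripper": 38.8,"roll": 0,"x": 0,"y": 0,"z": -6},
    {"gripper": 38.8,"roll": 0,"x": 0,"y": 0,"z": 0},
    {"gripper": 38.8,"roll": 0,"x": 0,"y": 0,"z": 6},
    {"gripper": 38.8,"roll": 0,"x": 0,"y": 0,"z": 0},
  ],
)

```text
time_s: 6.78
eef_pos: [0.4296, 0.3136, 0.2788]
eef_rot: [-0.002, 0.771, 0.637, -0.005]
wrist_force: [-1.5, -1.4, -10.0]
opening: 0.393
```

```bash
cat >> h.py <<'E'
def ang(s,t,r=None,d=45):
    c=[]
    for cam in(s,t):
        H=hsv(cam);h,S,V=[H[...,i].astype(int) for i in range(3)]
        p=None
        if r is not None: p=r[len(c)]
        bs=[b for b in blobs(((h<6)|(h>174))&(S>150)&(V>70),20) if np.hypot(*(b[1]-p))<d]
        c.append(min(bs,key=lambda b:np.hypot(*(b[1]-p)))[1])
    P=tri(s,c[0],t,c[1]);print("red px",c,"3D",P.round(4));return P
E
python3 - <<'E'
from h import *
for tag in (0,):
    s,t=load(tag);ang(s,t,[(429,253),(214,165)])
s,t=load(4);ang(s,t,[(433,231),(206,162)])
s,t=snap(5);p=st();ang(s,t,[(433,237),(207,166)])
E
```

```text
red px [array([429.8, 253.4]), array([214. , 165.2])] 3D [0.5648 0.2875 0.0101]
red px [array([433.5, 230.9]), array([206.4, 162.6])] 3D [0.555  0.2885 0.0772]
6.88 [0.4322 0.3148 0.2834] F [ 0.6  0.5 -7.4] T [0.08 0.18 0.01] op 0.3894
red px [array([433.6, 233.4]), array([207.1, 165.6])] 3D [0.5501 0.2901 0.0648]
```

>>> move_arm(
  moves=[
    {"gripper": 38.8,"roll": 0,"x": 0,"y": 0,"z": -6},
    {"gripper": 38.8,"roll": 0,"x": 0,"y": 0,"z": 0},
    {"gripper": 38.8,"roll": 0,"x": 0,"y": 0,"z": 6},
    {"gripper": 38.8,"roll": 0,"x": 0,"y": 0,"z": 0},
  ],
)

```text
time_s: 7.38
eef_pos: [0.4298, 0.3137, 0.2793]
eef_rot: [-0.001, 0.771, 0.637, -0.005]
wrist_force: [-1.9, -0.5, -8.4]
opening: 0.386
```

>>> move_arm(
  moves=[
    {"gripper": 38.8,"roll": 0,"x": 0,"y": 0,"z": -6},
    {"gripper": 38.8,"roll": 0,"x": 0,"y": 0,"z": 0},
    {"gripper": 38.8,"roll": 0,"x": 0,"y": 0,"z": 6},
    {"gripper": 38.8,"roll": 0,"x": 0,"y": 0,"z": 0},
  ],
)

```text
time_s: 7.88
eef_pos: [0.4296, 0.3136, 0.2789]
eef_rot: [-0.002, 0.771, 0.637, -0.005]
wrist_force: [-1.3, -0.3, -8.8]
opening: 0.392
```

Run:
```python
from h import *
s,t=snap(5);p=st();ang(s,t,[(433,237),(207,166)])
```

```text
7.97 [0.4322 0.3148 0.2835] F [ 0.5 -0.1 -7.9] T [ 0.09  0.16 -0.01] op 0.3918
red px [array([433.5, 235.9]), array([208. , 170.4])] 3D [0.541  0.2917 0.0485]
```

>>> move_arm(
  moves=[
    {"gripper": 38.8,"roll": 0,"x": 0,"y": 0,"z": -6},
    {"gripper": 38.8,"roll": 0,"x": 0,"y": 0,"z": 0},
    {"gripper": 38.8,"roll": 0,"x": 0,"y": 0,"z": 6},
    {"gripper": 38.8,"roll": 0,"x": 0,"y": 0,"z": 0},
  ],
)

```text
time_s: 8.48
eef_pos: [0.4298, 0.3137, 0.2793]
eef_rot: [-0.001, 0.771, 0.637, -0.005]
wrist_force: [-1.7, -0.5, -9.6]
opening: 0.391
```

>>> move_arm(
  moves=[
    {"gripper": 38.8,"roll": 0,"x": 0,"y": 0,"z": -6},
    {"gripper": 38.8,"roll": 0,"x": 0,"y": 0,"z": 0},
    {"gripper": 0,"roll": 0,"x": 0,"y": 0,"z": 6},
    {"gripper": 0,"roll": 0,"x": 0,"y": 0,"z": 0},
  ],
)

```text
time_s: 8.98
eef_pos: [0.4296, 0.3136, 0.2789]
eef_rot: [-0.002, 0.771, 0.637, -0.005]
wrist_force: [-0.9, -0.2, -9.2]
opening: 0.389
```

Run:
```python
from h import *
s,t=snap(5);p=st();ang(s,t,[(433,237),(207,170)])
view("p5.png",[(s,(330,150,530,290),4)])
for n,q in(("pommel",(.4305,.3135,.120)),("bend40",(.566,.288,.005))):print(n,proj(s,q),proj(t,q))
```

```text
9.07 [0.4322 0.3148 0.2835] F [ 0.7 -0.4 -8.1] T [ 0.09  0.1  -0.04] op 0.3892
red px [array([433.5, 236.7]), array([208.6, 173.3])] 3D [0.5349 0.2923 0.0403]
pommel [446.55805352 187.43543419] [188.33946834 207.6239491 ]
bend40 [429.39649901 255.28132436] [214.02158891 165.23056485]
```

View pics/p5.png

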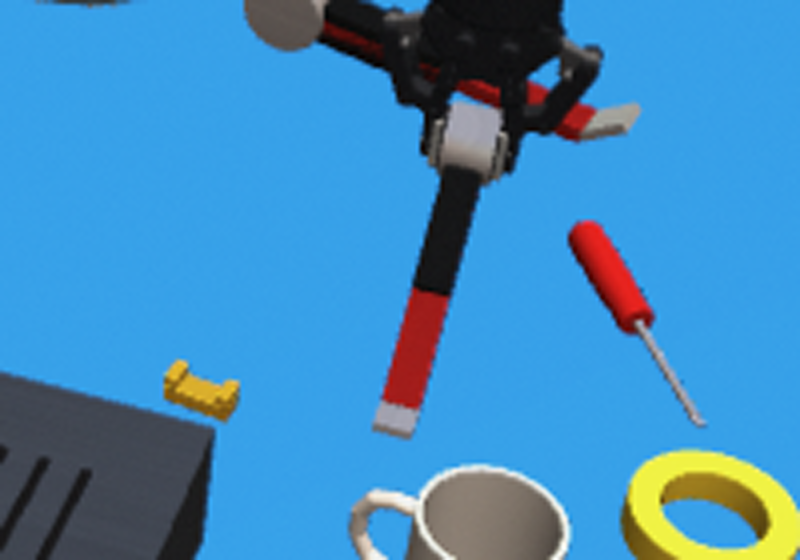

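Crop shows the bend at scene px (429,251), so the shaft is at about 37°. I'll give one more jerk while lifting, then travel to the block. The bar can swing more when it stops, so I'll check again there.

>>> move_arm(
  moves=[
    {"gripper": 38.8,"roll": 0,"x": 0,"y": 0,"z": -6},
    {"gripper": 0,"roll": 0,"x": 0,"y": 0,"z": 0},
    {"gripper": 0,"roll": 0,"x": -2,"y": 0.5,"z": 0},
    {"gripper": 0,"roll": 0,"x": -4,"y": 1,"z": 0},
    {"gripper": 0,"roll": 0,"x": -4,"y": 1.5,"z": 0},
  ],
)

```text
time_s: 9.7
eef_pos: [0.4427, 0.2102, 0.3442]
eef_rot: [0.0, 0.77, 0.638, 0.001]
wrist_force: [1.5, -0.1, -8.6]
opening: 0.389
```

>>> move_arm(
  moves=[
    {"gripper": 0,"roll": 0,"x": -4,"y": 1.5,"z": 0},
    {"gripper": 0,"roll": 0,"x": -4,"y": 1.5,"z": 0},
    {"gripper": 0,"roll": 0,"x": -4,"y": 1.5,"z": 0},
    {"gripper": 0,"roll": 0,"x": -1.9,"y": 0.5,"z": 0},
    {"gripper": 0,"roll": 0,"x": 0,"y": 0,"z": 0},
  ],
)

```text
time_s: 10.32
eef_pos: [0.4662, 0.0637, 0.3443]
eef_rot: [0.001, 0.772, 0.636, 0.001]
wrist_force: [0.3, 0.7, -8.5]
opening: 0.389
```

Run:
```python
from h import *
s,t=snap(6);p=st()
for q in ((.50,.085,.14),):print(proj(s,q),proj(t,q))
red(s,(390,225),60);red(t,(285,180),60)
view("p6.png",[(t,(210,60,370,230),3),])
```

```text
10.43 [0.4659 0.0652 0.3441] F [ 0.1 -0.1 -8.7] T [0.1  0.2  0.01] op 0.3915
[354.0120077  187.78078927] [281.74245829 179.52761043]
red (np.int32(275), array([332.6, 215. ]), ((332.6500244140625, 215.05001831054688), (8.854375839233398, 30.04163360595703), 18.43494987487793))
```

View pics/p6.png

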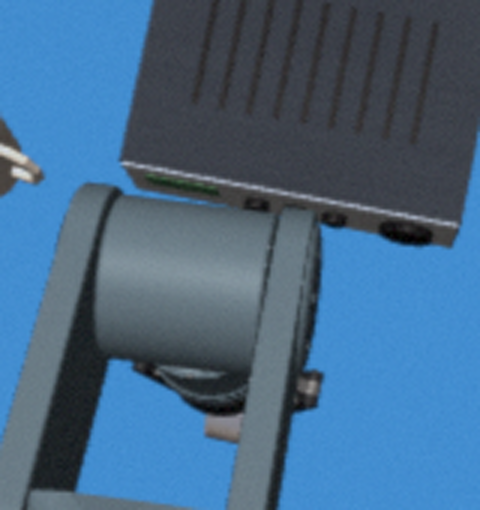

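The top view is now blocked by the arm, so I'm relying on arm readings. The lateral position is already within about 1 mm of the notch. I'll lower the toe into the trough on a diagonal and watch the force.

>>> move_arm(
  moves=[
    {"gripper": 0,"roll": 0,"x": 0,"y": 0.8,"z": 1.5},
    {"gripper": 0,"roll": 0,"x": 0.05,"y": 0.9,"z": 1.5},
    {"gripper": 0,"roll": 0,"x": 0,"y": 0,"z": 0.7},
    {"gripper": 0,"roll": 0,"x": 0,"y": 0,"z": 0},
  ],
)

```text
time_s: 10.92
eef_pos: [0.4821, 0.063, 0.3062]
eef_rot: [-0.001, 0.77, 0.638, -0.001]
wrist_force: [0.5, -0.3, -8.7]
opening: 0.391
```

>>> move_arm(
  moves=[
    {"gripper": 0,"roll": 0,"x": 0,"y": 0.6,"z": 0.5},
    {"gripper": 0,"roll": 0,"x": 0,"y": 0.6,"z": 0.5},
    {"gripper": 0,"roll": 0,"x": 0,"y": 0,"z": 0},
  ],
)

```text
time_s: 11.3
eef_pos: [0.4949, 0.0599, 0.2965]
eef_rot: [-0.0, 0.771, 0.637, -0.0]
wrist_force: [0.4, -0.2, -9.0]
opening: 0.39
```

Run:
```python
from h import *
s,t=snap(7);p=st();print("fwd",p[0]*.982-p[1]*.1887,"lat",p[0]*.1887+p[1]*.982)
red(s,(330,220),60)
```

```text
11.4 [0.4945 0.06   0.2966] F [ 0.  -0.2 -7.9] T [0.02 0.2  0.  ] op 0.3904
fwd 0.4743057057045926 lat 0.15222515949742993
red (np.int32(179), array([330.8, 232.2]), ((330.95001220703125, 232.1500244140625), (8.854375839233398, 19.922346115112305), 18.434947967529297))
```

>>> move_arm(
  moves=[
    {"gripper": 0,"roll": 0,"x": 0,"y": 0.6,"z": 0.5},
    {"gripper": 0,"roll": 0,"x": 0,"y": 0.3,"z": 0.25},
    {"gripper": 0,"roll": 0,"x": 0,"y": 0,"z": 0},
  ],
)

```text
time_s: 11.78
eef_pos: [0.5035, 0.0583, 0.2889]
eef_rot: [-0.0, 0.771, 0.637, -0.0]
wrist_force: [-0.2, -0.4, -8.7]
opening: 0.386
```

>>> move_arm(
  moves=[
    {"gripper": 0,"roll": 0,"x": 0,"y": 0.35,"z": 0.3},
    {"gripper": 0,"roll": 0,"x": 0,"y": 0,"z": 0},
    {"gripper": 0,"roll": 0,"x": 0,"y": 0,"z": 0},
  ],
)

```text
time_s: 12.15
eef_pos: [0.506, 0.0579, 0.2856]
eef_rot: [-0.001, 0.771, 0.637, -0.001]
wrist_force: [-5.5, 0.1, -7.8]
opening: 0.39
```

Run:
```python
from h import *
p=st();s,t=snap(7);print("fwd",p[0]*.982-p[1]*.1887,"lat",p[0]*.1887+p[1]*.982)
view("p7.png",[(s,(220,150,420,290),4)])
```

```text
12.15 [0.506  0.0579 0.2856] F [-5.5  0.1 -7.8] T [0.28 1.4  0.13] op 0.3898
fwd 0.48599641960396783 lat 0.15233365857419984
```

View pics/p7.png

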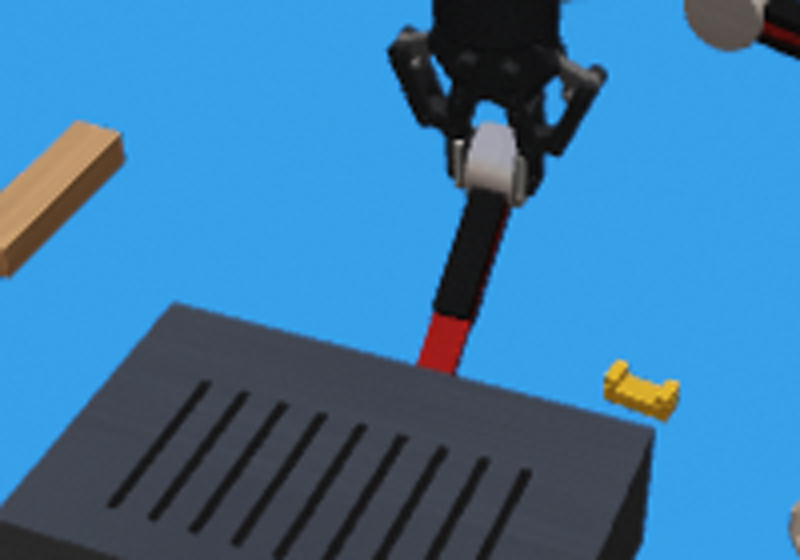

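The wrist reads −5.5 N in x, so the toe tip is touching the amp face slightly too high. I'll back off, lower and retry.

>>> move_arm(
  moves=[
    {"gripper": 0,"roll": 0,"x": 0,"y": -1.0,"z": 0},
    {"gripper": 0,"roll": 0,"x": 0,"y": 0.2,"z": 0.3},
    {"gripper": 0,"roll": 0,"x": 0,"y": 0.2,"z": 0.3},
    {"gripper": 0,"roll": 0,"x": 0,"y": 0,"z": 0},
  ],
)

```text
time_s: 12.75
eef_pos: [0.5013, 0.0587, 0.2801]
eef_rot: [0.0, 0.771, 0.637, 0.0]
wrist_force: [0.1, 1.1, -9.0]
opening: 0.389
```

Run:
```python
from h import *
p=st();print("fwd",p[0]*.982-p[1]*.1887,"lat",p[0]*.1887+p[1]*.982)
```

```text
12.75 [0.5013 0.0587 0.2801] F [ 0.1  1.1 -9. ] T [0.07 0.19 0.04] op 0.3892
fwd 0.4811618866510454 lat 0.15220329130695096
```

>>> move_arm(
  moves=[
    {"gripper": 0,"roll": 0,"x": 0,"y": 0.4,"z": 0.15},
    {"gripper": 0,"roll": 0,"x": 0,"y": 0.4,"z": 0},
    {"gripper": 0,"roll": 0,"x": 0,"y": 0,"z": 0},
  ],
)

```text
time_s: 13.12
eef_pos: [0.5076, 0.0576, 0.2775]
eef_rot: [-0.002, 0.771, 0.637, -0.002]
wrist_force: [-5.6, 0.5, -8.8]
opening: 0.39
```

Run:
```python
from h import *
p=st();print("fwd",p[0]*.982-p[1]*.1887,"lat",p[0]*.1887+p[1]*.982)
```

```text
13.12 [0.5076 0.0576 0.2775] F [-5.6  0.5 -8.8] T [ 0.22  1.43 -0.01] op 0.3904
fwd 0.4875682719478151 lat 0.1523338869926621
```

>>> move_arm(
  moves=[
    {"gripper": 0,"roll": 0,"x": 0,"y": -0.9,"z": 0},
    {"gripper": 0,"roll": 0,"x": 0,"y": 0,"z": 0.3},
    {"gripper": 0,"roll": 0,"x": 0,"y": 0,"z": 0},
  ],
)

```text
time_s: 13.5
eef_pos: [0.5, 0.059, 0.2757]
eef_rot: [0.0, 0.771, 0.637, 0.0]
wrist_force: [-1.0, 0.2, -8.0]
opening: 0.387
```

>>> move_arm(
  moves=[
    {"gripper": 0,"roll": 0,"x": 0,"y": 0,"z": 0.2},
    {"gripper": 0,"roll": 0,"x": 0,"y": 0,"z": 0},
  ],
)

```text
time_s: 13.75
eef_pos: [0.5, 0.059, 0.2736]
eef_rot: [0.0, 0.771, 0.637, -0.0]
wrist_force: [-0.8, 0.6, -8.1]
opening: 0.387
```

>>> move_arm(
  moves=[
    {"gripper": 0,"roll": 0,"x": 0,"y": 0,"z": 0.2},
    {"gripper": 0,"roll": 0,"x": 0,"y": 0,"z": 0},
  ],
)

```text
time_s: 14.0
eef_pos: [0.5002, 0.059, 0.2719]
eef_rot: [0.0, 0.771, 0.637, 0.0]
wrist_force: [0.3, -0.2, -7.4]
opening: 0.387
```

>>> move_arm(
  moves=[
    {"gripper": 0,"roll": 0,"x": 0,"y": 0,"z": 0.2},
    {"gripper": 0,"roll": 0,"x": 0,"y": 0,"z": 0},
  ],
)

```text
time_s: 14.25
eef_pos: [0.5005, 0.0589, 0.2703]
eef_rot: [0.001, 0.771, 0.637, 0.001]
wrist_force: [2.0, -0.1, -5.9]
opening: 0.389
```

>>> move_arm(
  moves=[
    {"gripper": 0,"roll": 0,"x": 0,"y": 0.5,"z": 0},
    {"gripper": 0,"roll": 0,"x": 0,"y": 0.4,"z": 0},
    {"gripper": 0,"roll": 0,"x": 0,"y": 0,"z": 0},
  ],
)

```text
time_s: 14.62
eef_pos: [0.5087, 0.0573, 0.2692]
eef_rot: [-0.0, 0.771, 0.637, -0.0]
wrist_force: [-0.4, 0.2, -8.9]
opening: 0.39
```

Run:
```python
from h import *
p=st();print("fwd",p[0]*.982-p[1]*.1887,"lat",p[0]*.1887+p[1]*.982)
```

```text
14.62 [0.5087 0.0573 0.2692] F [-0.4  0.2 -8.9] T [-0.    0.18 -0.02] op 0.3901
fwd 0.4887244076531599 lat 0.1522458241906005
```

>>> move_arm(
  moves=[
    {"gripper": 0,"roll": 0,"x": 0,"y": 0.4,"z": 0.15},
    {"gripper": 0,"roll": 0,"x": 0,"y": 0.4,"z": 0.1},
    {"gripper": 0,"roll": 0,"x": 0,"y": 0,"z": 0},
  ],
)

```text
time_s: 15.0
eef_pos: [0.5171, 0.0557, 0.2673]
eef_rot: [0.0, 0.771, 0.637, 0.0]
wrist_force: [1.0, 0.1, -7.3]
opening: 0.39
```

Run:
```python
from h import *
p=st();print("fwd",p[0]*.982-p[1]*.1887,"lat",p[0]*.1887+p[1]*.982)
```

```text
15.0 [0.5171 0.0557 0.2673] F [ 1.   0.1 -7.3] T [ 0.04  0.01 -0.02] op 0.39
fwd 0.49725160032680465 lat 0.15230229661828434
```

>>> move_arm(
  moves=[
    {"gripper": 0,"roll": 0,"x": 0,"y": 0.4,"z": 0},
    {"gripper": 0,"roll": 0,"x": 0,"y": 0.4,"z": 0},
    {"gripper": 0,"roll": 0,"x": 0,"y": 0,"z": 0},
  ],
)

```text
time_s: 15.38
eef_pos: [0.5249, 0.0542, 0.2673]
eef_rot: [0.0, 0.771, 0.637, 0.0]
wrist_force: [0.6, 0.3, -7.6]
opening: 0.388
```

Run:
```python
from h import *
p=st();print("fwd",p[0]*.982-p[1]*.1887,"lat",p[0]*.1887+p[1]*.982)
```

```text
15.38 [0.5249 0.0542 0.2673] F [ 0.6  0.3 -7.6] T [ 0.01 -0.15  0.05] op 0.388
fwd 0.5052290120539614 lat 0.15226332028908454
```

The toe is about 19 mm under the edge. Now I lever the pommel down along an arc.

>>> move_arm(
  moves=[
    {"gripper": 0,"roll": 0,"x": 0,"y": -0.4,"z": 0.6},
    {"gripper": 0,"roll": 0,"x": 0,"y": -0.4,"z": 0.65},
    {"gripper": 0,"roll": 0,"x": 0,"y": -0.35,"z": 0.65},
    {"gripper": 0,"roll": 0,"x": 0,"y": -0.3,"z": 0.65},
    {"gripper": 0,"roll": 0,"x": 0,"y": 0,"z": 0},
  ],
)

```text
time_s: 16.0
eef_pos: [0.5096, 0.0572, 0.2412]
eef_rot: [-0.0, 0.771, 0.637, -0.0]
wrist_force: [-3.8, -0.5, -2.9]
opening: 0.391
```

Run:
```python
from h import *
p=st();print("fwd",p[0]*.982-p[1]*.1887,"lat",p[0]*.1887+p[1]*.982)
s,t=snap(8)
s0,_=load(7)
# amp motion in scene: mean shift via phase correlation on amp crop
a=[cv2.cvtColor(c["img"][210:360,200:390],cv2.COLOR_RGB2GRAY).astype(np.float32) for c in(s0,s)]
print(cv2.phaseCorrelate(a[0],a[1],cv2.createHanningWindow((190,150),cv2.CV_32F)))
```

```text
16.0 [0.5096 0.0572 0.2412] F [-3.8 -0.5 -2.9] T [-0.07  0.25 -0.1 ] op 0.3908
fwd 0.4896516950063243 lat 0.15230000777202563
((0.2142798126081118, -0.08079668274758944), 0.9139253709382481)
```

>>> move_arm(
  moves=[
    {"gripper": 0,"roll": 0,"x": 0,"y": -0.3,"z": 0.7},
    {"gripper": 0,"roll": 0,"x": 0,"y": -0.25,"z": 0.7},
    {"gripper": 0,"roll": 0,"x": 0,"y": -0.2,"z": 0.7},
    {"gripper": 0,"roll": 0,"x": 0,"y": 0,"z": 0},
  ],
)

```text
time_s: 16.6
eef_pos: [0.5026, 0.0586, 0.2204]
eef_rot: [-0.0, 0.771, 0.637, -0.0]
wrist_force: [-5.5, 1.3, 3.3]
opening: 0.391
```

```bash
cat >> h.py <<'E'
def chk(tag,ref=7):
    p=st();print("fwd",round(p[0]*.982-p[1]*.1887,4),"lat",round(p[0]*.1887+p[1]*.982,4))
    s,t=snap(tag);s0,t0=load(ref)
    f=lambda c:cv2.cvtColor(c["img"],cv2.COLOR_RGB2GRAY)
    for nm,(u,v,w,h) in dict(frontR=(225,215,45,30),backL=(315,285,55,70),backR=(205,255,40,60)).items():
        g0=f(s0)[v:v+h,u:u+w];r=cv2.matchTemplate(f(s)[v-20:v+h+20,u-20:u+w+20],g0,cv2.TM_CCOEFF_NORMED);m=cv2.minMaxLoc(r);print(nm,m[3][0]-20,m[3][1]-20,round(m[1],2))
    return s,t
E
python3 -c "
from h import *
chk(8)"
```

```text
16.6 [0.5026 0.0586 0.2204] F [-5.5  1.3  3.3] T [ 0.14  0.53 -0.1 ] op 0.3909
fwd 0.4825 lat 0.1524
frontR 0 -1 0.99
backL 0 0 0.99
backR 0 0 0.99
```

>>> move_arm(
  moves=[
    {"gripper": 0,"roll": 0,"x": 0,"y": -0.2,"z": 0.7},
    {"gripper": 0,"roll": 0,"x": 0,"y": -0.15,"z": 0.7},
    {"gripper": 0,"roll": 0,"x": 0,"y": -0.1,"z": 0.7},
    {"gripper": 0,"roll": 0,"x": 0,"y": 0,"z": 0},
  ],
)

```text
time_s: 17.2
eef_pos: [0.497, 0.0595, 0.199]
eef_rot: [-0.002, 0.771, 0.637, -0.002]
wrist_force: [-9.1, 0.9, 5.1]
opening: 0.385
```

```bash
python3 -c "
from h import *
chk(8)"
```

```text
17.2 [0.497  0.0595 0.199 ] F [-9.1  0.9  5.1] T [0.02 1.17 0.06] op 0.385
fwd 0.4768 lat 0.1523
frontR -2 -2 0.95
backL -1 1 0.96
backR -2 1 0.96
```

>>> move_arm(
  moves=[
    {"gripper": 0,"roll": 0,"x": 0,"y": -0.2,"z": 0.5},
    {"gripper": 0,"roll": 0,"x": 0,"y": -0.2,"z": 0.5},
    {"gripper": 0,"roll": 0,"x": 0,"y": -0.1,"z": 0.1},
    {"gripper": 0,"roll": 0,"x": 0,"y": 0,"z": 0},
  ],
)

```text
time_s: 17.8
eef_pos: [0.4945, 0.0601, 0.1916]
eef_rot: [0.001, 0.771, 0.637, 0.0]
wrist_force: [-13.8, -0.5, 29.5]
opening: 0.394
```

```bash
python3 -c "
from h import *
chk(8)"
```

```text
17.8 [0.4945 0.0601 0.1916] F [-13.8  -0.5  29.5] T [-0.06  1.96 -0.04] op 0.3937
fwd 0.4742 lat 0.1523
frontR -2 -3 0.93
backL -1 2 0.94
backR -2 2 0.95
```

>>> move_arm(
  moves=[
    {"gripper": 0,"roll": 0,"x": 0,"y": 0,"z": -0.3},
    {"gripper": 0,"roll": 0,"x": 0,"y": 0,"z": 0},
    {"gripper": 50,"roll": 0,"x": 0,"y": 0,"z": 0},
    {"gripper": 100,"roll": 0,"x": 0,"y": 0,"z": 0},
    {"gripper": 100,"roll": 0,"x": 0,"y": 0,"z": 0},
  ],
)

```text
time_s: 18.52
eef_pos: [0.4936, 0.0602, 0.1916]
eef_rot: [0.0, 0.771, 0.637, 0.0]
wrist_force: [-0.7, 0.5, -0.3]
opening: 0.899
```

>>> move_arm(
  moves=[
    {"gripper": 100,"roll": 0,"x": 0,"y": 0,"z": 0},
    {"gripper": 100,"roll": 0,"x": 0,"y": 0,"z": -3},
    {"gripper": 100,"roll": 0,"x": 0,"y": 0,"z": -6},
    {"gripper": 100,"roll": 0,"x": 0,"y": -2,"z": -6},
    {"gripper": 100,"roll": 0,"x": -3,"y": -4,"z": -3},
  ],
)

```text
time_s: 19.15
eef_pos: [0.43, 0.0422, 0.3749]
eef_rot: [0.002, 0.77, 0.638, 0.002]
wrist_force: [0.0, -1.0, 0.9]
opening: 0.997
```

>>> move_arm(
  moves=[
    {"gripper": 100,"roll": 0,"x": -5,"y": -3,"z": 0},
    {"gripper": 100,"roll": 0,"x": -5,"y": -2,"z": 0},
    {"gripper": 100,"roll": 0,"x": -5,"y": -1,"z": 0},
    {"gripper": 100,"roll": 0,"x": -5,"y": 0,"z": 0},
    {"gripper": 100,"roll": 0,"x": -5,"y": 0,"z": 0},
  ],
)

```text
time_s: 19.77
eef_pos: [0.3225, -0.1937, 0.3714]
eef_rot: [0.001, 0.771, 0.637, 0.0]
wrist_force: [0.4, 0.2, 0.6]
opening: 0.999
```

Run:
```python
from h import *
s,t=chk(9)
view("p9.png",[(t,(220,60,460,250),3)])
# shim in both views
H=hsv(t);h,S,V=[H[...,i].astype(int) for i in range(3)]
for b in blobs((h>5)&(h<17)&(S>90)&(V>80),200):
    if 380<b[1][0]<450: print("shim",b)
```

```text
19.77 [ 0.3225 -0.1937  0.3714] F [0.4 0.2 0.6] T [-0.01 -0.03 -0.02] op 0.9986
fwd 0.3532 lat -0.1294
frontR -2 -3 0.93
backL -1 2 0.94
backR -2 2 0.95
shim (np.int32(401), array([423. , 200.7]), ((422.88031005859375, 204.3836212158203), (14.028657913208008, 39.28024673461914), 13.240520477294922))
```

View pics/p9.png

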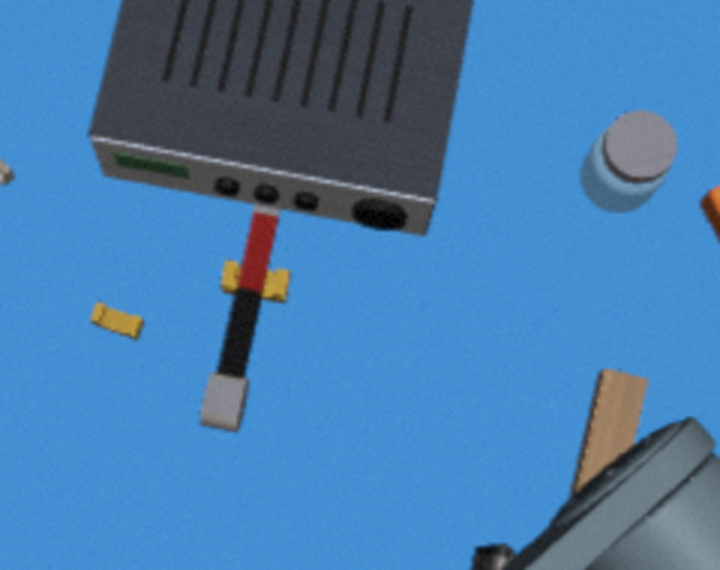

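The bar lies over the block in its notch with the pommel on the table. The edge is up and the amp has barely moved. The shim is at top px (421,211). Next I compute the shim moves.

Run:
```python
from h import *
s,t=load(9)
C=lambda x,y:(220+(x+.5)/3-.5,60+(y+.5)/3-.5)
f=np.array([.982,-.1887,0]);l=np.array([.1887,.982,0])
fl,fr=plane(t,*C(92,137),.121),plane(t,*C(437,202),.121)
print("front top corners",fl,fr,np.linalg.norm(fl-fr)); m=(fl+fr)/2;print("mid fwd,lat",m@f,m@l)
b=plane(t,*C(243,330),.03);print("grip of bar lat (top)",b@l)
p=plane(t,*C(224,402),.045);print("pommel top fwd lat",p@f,p@l)
s0,t0=load(0)
# shim top face: threshold brightness in top0
H=hsv(t0);h,S,V=[H[...,i].astype(int) for i in range(3)]
m=((h>5)&(h<17)&(S>80));m[:, :395]=0;m[:,445:]=0;m[:170]=0;m[250:]=0
v=V[m];print(np.percentile(v,[10,30,50,70,90]))
ys,xs=np.where(m&(V>np.percentile(v,50)*.85));r=cv2.minAreaRect(np.c_[xs,ys].astype(np.float32));print(r,plane(t0,*r[0],.028))
H=hsv(s0);h,S,V=[H[...,i].astype(int) for i in range(3)]
m=((h>5)&(h<17)&(S>80));m[:, :205]=0;m[:,260:]=0;m[:170]=0;m[225:]=0
v=V[m];ys,xs=np.where(m&(V>np.percentile(v,50)*.85));r=cv2.minAreaRect(np.c_[xs,ys].astype(np.float32));q=cv2.boxPoints(r);print(r,plane(s0,*r[0],.028),[plane(s0,*k,.028).round(3) for k in q])
```

```text
front top corners [0.69516032 0.17262356 0.121     ] [ 0.64203678 -0.11930687  0.121     ] 0.29672460000348827
mid fwd,lat 0.6515333430495981 0.1523430401781784
grip of bar lat (top) 0.14868694043700967
pommel top fwd lat 0.46235102578207776 0.1499026690675756
[139. 145. 146. 149. 152.]
((421.75244140625, 211.1770477294922), (13.914138793945312, 53.93876266479492), 13.240518569946289) [ 0.44337538 -0.27954513  0.028     ]
((229.25, 195.75001525878906), (9.899494171142578, 44.5477294921875), 45.0) [ 0.45135447 -0.28047264  0.028     ] [array([ 0.514, -0.313,  0.028]), array([ 0.354, -0.278,  0.028]), array([ 0.385, -0.245,  0.028]), array([ 0.539, -0.283,  0.028])]
```

>>> move_arm(
  moves=[
    {"gripper": 100,"roll": 3.1,"x": 0,"y": 0,"z": 0},
    {"gripper": 100,"roll": 0,"x": -2.5,"y": 4.8,"z": 2},
    {"gripper": 100,"roll": 0,"x": -2.6,"y": 4.9,"z": 2},
    {"gripper": 75,"roll": 0,"x": 0,"y": 0,"z": 6},
    {"gripper": 75,"roll": 0,"x": 0,"y": 0,"z": 0},
  ],
)

```text
time_s: 20.5
eef_pos: [0.4038, -0.2626, 0.2664]
eef_rot: [-0.006, 0.787, 0.616, -0.0]
wrist_force: [-0.4, 0.6, 0.3]
opening: 0.752
```

Run:
```python
from h import *
from bench import ctrl
p=st();q=ctrl.get_obs()["eef_rot"];a=2*np.arctan2(q[2],q[1]);print("yaw",np.degrees(a)-90)
d=np.array([.404,-.267])-p[:2];print("dx",d@[np.cos(a),np.sin(a)],"dy",d@[np.sin(a),-np.cos(a)])
```

```text
20.5 [ 0.4038 -0.2626  0.2664] F [-0.4  0.6  0.3] T [ 0.    0.01 -0.05] op 0.7521
yaw -13.894253718645828
dx -0.004194832838604593 dy 0.0012148912595042922
```

>>> move_arm(
  moves=[
    {"gripper": 75,"roll": 0,"x": -0.1,"y": 0,"z": 3},
    {"gripper": 75,"roll": 0,"x": 0,"y": 0,"z": 3},
    {"gripper": 75,"roll": 0,"x": 0,"y": 0,"z": 3},
    {"gripper": 75,"roll": 0,"x": 0,"y": 0,"z": 0.2},
    {"gripper": 75,"roll": 0,"x": 0,"y": 0,"z": 0},
  ],
)

```text
time_s: 21.12
eef_pos: [0.4056, -0.2664, 0.1809]
eef_rot: [0.001, 0.788, 0.616, 0.0]
wrist_force: [-0.6, -0.4, -0.1]
opening: 0.75
```

>>> move_arm(
  moves=[
    {"gripper": 0,"roll": 0,"x": 0,"y": 0,"z": 0},
    {"gripper": 0,"roll": 0,"x": 0,"y": 0,"z": 0},
    {"gripper": 0,"roll": 0,"x": 0,"y": 0,"z": 0},
    {"gripper": 0,"roll": 0,"x": 0,"y": 0,"z": 0},
    {"gripper": 0,"roll": 0,"x": 0,"y": 0,"z": 0},
  ],
)

```text
time_s: 21.75
eef_pos: [0.4057, -0.2669, 0.1811]
eef_rot: [0.002, 0.788, 0.616, 0.0]
wrist_force: [-0.7, 1.3, 9.3]
opening: 0.456
```

>>> move_arm(
  moves=[
    {"gripper": 0,"roll": 0,"x": 0,"y": 0,"z": -2},
    {"gripper": 0,"roll": 0,"x": 0,"y": 0,"z": -3},
    {"gripper": 0,"roll": -3.4,"x": 0,"y": 0,"z": 0},
    {"gripper": 0,"roll": 0,"x": 4,"y": 1,"z": 0},
    {"gripper": 0,"roll": 0,"x": 4,"y": 1,"z": 0},
  ],
)

```text
time_s: 22.38
eef_pos: [0.4395, -0.1907, 0.2299]
eef_rot: [0.001, 0.77, 0.639, 0.0]
wrist_force: [0.6, 0.5, -1.0]
opening: 0.451
```

>>> move_arm(
  moves=[
    {"gripper": 0,"roll": 0,"x": 4,"y": 1,"z": 0},
    {"gripper": 0,"roll": 0,"x": 4,"y": 1,"z": 0},
    {"gripper": 0,"roll": 0,"x": 4,"y": 1,"z": 0},
    {"gripper": 0,"roll": 0,"x": 4,"y": 0.5,"z": 0},
    {"gripper": 0,"roll": 0,"x": 1,"y": 0,"z": 0},
  ],
)

```text
time_s: 23.0
eef_pos: [0.505, -0.0284, 0.2296]
eef_rot: [0.0, 0.768, 0.64, 0.0]
wrist_force: [0.2, 0.1, -1.7]
opening: 0.455
```

```bash
cat >> h.py <<'E'
def pose():
    from bench import ctrl
    p=st();q=ctrl.get_obs()["eef_rot"];a=2*np.arctan2(q[2],q[1]);print("yaw",round(np.degrees(a)-90,2),"fwd",round(p[0]*.982-p[1]*.1887,4),"lat",round(p[0]*.1887+p[1]*.982,4))
E
python3 - <<'E'
from h import *
pose();s,t=snap(10);pose()
E
```

```text
23.0 [ 0.505  -0.0284  0.2296] F [ 0.2  0.1 -1.7] T [ 0.01  0.06 -0.  ] op 0.4552
yaw -10.36 fwd 0.5013 lat 0.0674
23.1 [ 0.5046 -0.0296  0.2293] F [-1.  -0.6 -0.8] T [-0.    0.11  0.03] op 0.4557
yaw -10.41 fwd 0.5011 lat 0.0662
```

>>> move_arm(
  moves=[
    {"gripper": 0,"roll": 0,"x": 0,"y": 0,"z": 2.5},
    {"gripper": 0,"roll": 0,"x": 0,"y": 0,"z": 2.2},
    {"gripper": 0,"roll": 0,"x": 0,"y": 0,"z": 0},
  ],
)

```text
time_s: 23.48
eef_pos: [0.5042, -0.0316, 0.1813]
eef_rot: [-0.001, 0.77, 0.639, -0.001]
wrist_force: [0.4, 0.6, -1.1]
opening: 0.45
```

>>> move_arm(
  moves=[
    {"gripper": 0,"roll": 0,"x": 0,"y": 1.2,"z": 0},
    {"gripper": 0,"roll": 0,"x": 0,"y": 1.2,"z": 0},
    {"gripper": 0,"roll": 0,"x": 0,"y": 1.2,"z": 0},
    {"gripper": 0,"roll": 0,"x": 0,"y": 0,"z": 0},
  ],
)

```text
time_s: 23.98
eef_pos: [0.5413, -0.0373, 0.1824]
eef_rot: [0.001, 0.769, 0.639, 0.0]
wrist_force: [0.6, -0.4, -0.5]
opening: 0.457
```

```bash
python3 -c "
from h import *
pose()"
```

```text
23.98 [ 0.5413 -0.0373  0.1824] F [ 0.6 -0.4 -0.5] T [-0.02  0.03  0.01] op 0.4568
yaw -10.53 fwd 0.5386 lat 0.0655
```

Free so far. I'll push it in to fwd 0.588.

>>> move_arm(
  moves=[
    {"gripper": 0,"roll": 0,"x": 0,"y": 1.2,"z": 0},
    {"gripper": 0,"roll": 0,"x": 0,"y": 1.3,"z": 0},
    {"gripper": 0,"roll": 0,"x": 0,"y": 0,"z": 0},
  ],
)

```text
time_s: 24.35
eef_pos: [0.5658, -0.0418, 0.1823]
eef_rot: [0.001, 0.769, 0.639, 0.0]
wrist_force: [-0.8, 0.6, -0.9]
opening: 0.455
```

>>> move_arm(
  moves=[
    {"gripper": 0,"roll": 0,"x": 0,"y": 1.2,"z": 0},
    {"gripper": 0,"roll": 0,"x": 0,"y": 1.3,"z": 0},
    {"gripper": 0,"roll": 0,"x": 0,"y": 0,"z": 0},
  ],
)

```text
time_s: 24.72
eef_pos: [0.5904, -0.0464, 0.1823]
eef_rot: [0.001, 0.769, 0.639, 0.0]
wrist_force: [-0.7, 1.0, -0.2]
opening: 0.452
```

```bash
python3 -c "
from h import *
pose();chk(11,9)"
```

```text
24.73 [ 0.5904 -0.0464  0.1823] F [-0.7  1.  -0.2] T [0.01 0.12 0.01] op 0.4523
yaw -10.53 fwd 0.5885 lat 0.0658
24.73 [ 0.5904 -0.0464  0.1823] F [-0.7  1.  -0.2] T [0.01 0.12 0.01] op 0.4523
fwd 0.5885 lat 0.0658
frontR 0 0 1.0
backL 0 0 1.0
backR 0 0 1.0
```

>>> move_arm(
  moves=[
    {"gripper": 0,"roll": 0,"x": 0,"y": 0,"z": 0.15},
    {"gripper": 65,"roll": 0,"x": 0,"y": 0,"z": 0},
    {"gripper": 65,"roll": 0,"x": 0,"y": 0,"z": 0},
    {"gripper": 65,"roll": 0,"x": 0,"y": 0,"z": 0},
    {"gripper": 65,"roll": 0,"x": 0,"y": -1.5,"z": 0},
  ],
)

```text
time_s: 25.45
eef_pos: [0.5751, -0.0436, 0.181]
eef_rot: [0.001, 0.769, 0.639, 0.001]
wrist_force: [0.3, 0.3, -0.1]
opening: 0.649
```

>>> move_arm(
  moves=[
    {"gripper": 65,"roll": 0,"x": 0,"y": -1.5,"z": -2},
    {"gripper": 65,"roll": 0,"x": 0,"y": -2,"z": -5},
    {"gripper": 80,"roll": 0,"x": 0,"y": -4,"z": -5},
    {"gripper": 100,"roll": 0,"x": -2,"y": -5,"z": 0},
    {"gripper": 100,"roll": 0,"x": -3,"y": -5,"z": 0},
  ],
)

```text
time_s: 26.08
eef_pos: [0.3931, -0.0605, 0.3002]
eef_rot: [0.001, 0.768, 0.64, 0.0]
wrist_force: [-0.1, -0.3, 1.2]
opening: 0.998
```

>>> move_arm(
  moves=[
    {"gripper": 100,"roll": 0,"x": -5,"y": -3,"z": 0},
    {"gripper": 100,"roll": 0,"x": -5,"y": -2,"z": 0},
    {"gripper": 100,"roll": 0,"x": -5,"y": 0,"z": 0},
    {"gripper": 100,"roll": 0,"x": -5,"y": 0,"z": 0},
  ],
)

```text
time_s: 26.58
eef_pos: [0.3077, -0.2497, 0.2999]
eef_rot: [0.001, 0.769, 0.639, -0.0]
wrist_force: [1.3, -0.3, 0.7]
opening: 0.999
```

Run:
```python
from h import *
pose();s,t=chk(12,9)
H=hsv(t);h,S,V=[H[...,i].astype(int) for i in range(3)]
f=np.array([.982,-.1887,0]);l=np.array([.1887,.982,0])
for b in blobs((h>5)&(h<17)&(S>90)&(V>80),60):
    if 300<b[1][0]<450 and 100<b[1][1]<200:
        print("shim",b);q=[plane(t,*k,.028) for k in cv2.boxPoints(b[2])];print([(round(k@f,4),round(k@l,4)) for k in q])
red(t,(305,140),40)
```

```text
26.57 [ 0.3077 -0.2497  0.2999] F [ 1.3 -0.3  0.7] T [ 0.02 -0.06 -0.01] op 0.9993
yaw -10.57 fwd 0.3493 lat -0.1872
26.57 [ 0.3077 -0.2497  0.2999] F [ 1.3 -0.3  0.7] T [ 0.02 -0.06 -0.01] op 0.9993
fwd 0.3493 lat -0.1872
frontR 0 0 1.0
backL 0 0 1.0
backR 0 0 1.0
shim (np.int32(360), array([335.9, 151.9]), ((335.7850646972656, 151.95553588867188), (11.649821281433105, 35.32090759277344), 11.689369201660156))
[(np.float64(0.5517), np.float64(0.0812)), (np.float64(0.6512), np.float64(0.0816)), (np.float64(0.651), np.float64(0.0496)), (np.float64(0.5516), np.float64(0.0496))]
red (np.int32(181), array([305.5, 144. ]), ((305.4389953613281, 143.9512176513672), (7.263676166534424, 25.283178329467773), 12.094757080078125))
```

The shim measures about 53 mm in and 87 mm right of the middle, both within range. Now I go back to the pommel.

>>> move_arm(
  moves=[
    {"gripper": 100,"roll": 0.3,"x": 4.5,"y": 1.5,"z": 0},
    {"gripper": 100,"roll": 0,"x": 5,"y": 1.5,"z": 0},
    {"gripper": 100,"roll": 0,"x": 5,"y": 1.5,"z": 0},
    {"gripper": 100,"roll": 0,"x": 5,"y": 1.5,"z": 0},
    {"gripper": 100,"roll": 0,"x": 5,"y": 2,"z": 0},
  ],
)

```text
time_s: 27.3
eef_pos: [0.4331, -0.0201, 0.2996]
eef_rot: [0.0, 0.771, 0.637, 0.0]
wrist_force: [1.2, -1.2, -0.6]
opening: 0.998
```

>>> move_arm(
  moves=[
    {"gripper": 100,"roll": 0,"x": 5,"y": 2,"z": 0},
    {"gripper": 100,"roll": 0,"x": 4.5,"y": 2,"z": 0},
    {"gripper": 100,"roll": 0,"x": 0,"y": 0,"z": 0},
    {"gripper": 100,"roll": 0,"x": 0,"y": 0,"z": 0},
  ],
)

```text
time_s: 27.8
eef_pos: [0.4894, 0.0638, 0.299]
eef_rot: [-0.0, 0.77, 0.638, -0.001]
wrist_force: [0.2, -0.8, -1.0]
opening: 1.001
```

```bash
python3 -c "
from h import *
pose()"
```

```text
27.8 [0.4894 0.0638 0.299 ] F [ 0.2 -0.8 -1. ] T [0.02 0.05 0.02] op 1.0008
yaw -10.75 fwd 0.4685 lat 0.155
```

>>> move_arm(
  moves=[
    {"gripper": 100,"roll": 0,"x": -0.25,"y": 0,"z": 3},
    {"gripper": 100,"roll": 0,"x": 0,"y": 0,"z": 4},
    {"gripper": 100,"roll": 0,"x": 0,"y": 0,"z": 3},
    {"gripper": 100,"roll": 0,"x": 0,"y": 0,"z": 1.2},
    {"gripper": 100,"roll": 0,"x": 0,"y": 0,"z": 0},
  ],
)

```text
time_s: 28.42
eef_pos: [0.4891, 0.0603, 0.1871]
eef_rot: [-0.0, 0.771, 0.637, -0.0]
wrist_force: [0.1, -0.1, 0.8]
opening: 1.003
```

>>> move_arm(
  moves=[
    {"gripper": 0,"roll": 0,"x": 0,"y": 0,"z": 0},
    {"gripper": 0,"roll": 0,"x": 0,"y": 0,"z": 0},
    {"gripper": 0,"roll": 0,"x": 0,"y": 0,"z": 0},
    {"gripper": 0,"roll": 0,"x": 0,"y": 0,"z": 0},
    {"gripper": 0,"roll": 0,"x": 0,"y": 0,"z": 0},
  ],
)

```text
time_s: 29.05
eef_pos: [0.49, 0.0609, 0.1882]
eef_rot: [0.0, 0.771, 0.637, 0.0]
wrist_force: [-1.1, -1.1, 6.2]
opening: 0.386
```

>>> move_arm(
  moves=[
    {"gripper": 0,"roll": 0,"x": 0,"y": 0.05,"z": -0.5},
    {"gripper": 0,"roll": 0,"x": 0,"y": 0.1,"z": -0.5},
    {"gripper": 0,"roll": 0,"x": 0,"y": 0,"z": 0},
  ],
)

```text
time_s: 29.42
eef_pos: [0.4904, 0.0608, 0.197]
eef_rot: [-0.001, 0.771, 0.637, -0.001]
wrist_force: [-0.7, 0.1, -5.1]
opening: 0.386
```

```bash
python3 -c "
from h import *
pose();chk(13,9)"
```

```text
29.43 [0.4904 0.0608 0.197 ] F [-0.7  0.1 -5.1] T [0.07 0.58 0.01] op 0.3864
yaw -10.82 fwd 0.4701 lat 0.1522
29.43 [0.4904 0.0608 0.197 ] F [-0.7  0.1 -5.1] T [0.07 0.58 0.01] op 0.3864
fwd 0.4701 lat 0.1522
frontR 1 0 0.99
backL 0 0 0.99
backR 1 0 0.99
```

Amp is lowering gently. I'll continue raising along the arc.

>>> move_arm(
  moves=[
    {"gripper": 0,"roll": 0,"x": 0,"y": 0.15,"z": -0.7},
    {"gripper": 0,"roll": 0,"x": 0,"y": 0.2,"z": -0.7},
    {"gripper": 0,"roll": 0,"x": 0,"y": 0.2,"z": -0.7},
    {"gripper": 0,"roll": 0,"x": 0,"y": 0,"z": 0},
  ],
)

```text
time_s: 30.02
eef_pos: [0.4968, 0.0595, 0.2189]
eef_rot: [0.0, 0.771, 0.637, 0.0]
wrist_force: [0.6, 0.4, -9.6]
opening: 0.388
```

```bash
python3 -c "
from h import *
pose();chk(13,9)"
```

```text
30.02 [0.4968 0.0595 0.2189] F [ 0.6  0.4 -9.6] T [0.09 0.4  0.  ] op 0.388
yaw -10.83 fwd 0.4766 lat 0.1522
30.02 [0.4968 0.0595 0.2189] F [ 0.6  0.4 -9.6] T [0.09 0.4  0.  ] op 0.388
fwd 0.4766 lat 0.1522
frontR 1 1 0.99
backL 0 0 0.97
backR 1 -1 0.98
```

>>> move_arm(
  moves=[
    {"gripper": 0,"roll": 0,"x": 0,"y": 0.25,"z": -0.7},
    {"gripper": 0,"roll": 0,"x": 0,"y": 0.25,"z": -0.7},
    {"gripper": 0,"roll": 0,"x": 0,"y": 0.3,"z": -0.7},
    {"gripper": 0,"roll": 0,"x": 0,"y": 0,"z": 0},
  ],
)

```text
time_s: 30.62
eef_pos: [0.505, 0.0579, 0.2402]
eef_rot: [0.001, 0.771, 0.637, 0.001]
wrist_force: [0.7, -0.2, -8.8]
opening: 0.388
```

```bash
python3 -c "
from h import *
pose();s,t=chk(13,9);red(s,(330,225),40)"
```

```text
30.62 [0.505  0.0579 0.2402] F [ 0.7 -0.2 -8.8] T [0.05 0.33 0.05] op 0.3882
yaw -10.83 fwd 0.485 lat 0.1522
30.62 [0.505  0.0579 0.2402] F [ 0.7 -0.2 -8.8] T [0.05 0.33 0.05] op 0.3882
fwd 0.485 lat 0.1522
frontR 1 1 0.99
backL 0 0 0.97
backR 1 -1 0.98
```

>>> move_arm(
  moves=[
    {"gripper": 0,"roll": 0,"x": 0,"y": 0.3,"z": -0.7},
    {"gripper": 0,"roll": 0,"x": 0,"y": 0.35,"z": -0.7},
    {"gripper": 0,"roll": 0,"x": 0,"y": 0.35,"z": -0.7},
    {"gripper": 0,"roll": 0,"x": 0,"y": 0,"z": 0.4},
    {"gripper": 0,"roll": 0,"x": 0,"y": 0,"z": 0},
  ],
)

```text
time_s: 31.35
eef_pos: [0.5141, 0.0562, 0.2561]
eef_rot: [0.0, 0.771, 0.637, 0.0]
wrist_force: [0.3, -0.0, -8.2]
opening: 0.388
```

```bash
python3 -c "
from h import *
pose();s,t=chk(13,9)"
```

```text
31.35 [0.5141 0.0562 0.2561] F [ 0.3 -0.  -8.2] T [0.06 0.26 0.01] op 0.3882
yaw -10.83 fwd 0.4942 lat 0.1522
31.35 [0.5141 0.0562 0.2561] F [ 0.3 -0.  -8.2] T [0.06 0.26 0.01] op 0.3882
fwd 0.4942 lat 0.1522
frontR 1 1 0.99
backL 0 0 0.97
backR 1 -1 0.98
```

Bar is free (weight only). I'll draw it back.

>>> move_arm(
  moves=[
    {"gripper": 0,"roll": 0,"x": 0,"y": -0.6,"z": 0},
    {"gripper": 0,"roll": 0,"x": 0,"y": -0.6,"z": 0},
    {"gripper": 0,"roll": 0,"x": 0,"y": 0,"z": 0},
  ],
)

```text
time_s: 31.82
eef_pos: [0.5016, 0.0587, 0.2561]
eef_rot: [-0.0, 0.771, 0.637, -0.0]
wrist_force: [-0.2, -0.7, -9.1]
opening: 0.385
```

>>> move_arm(
  moves=[
    {"gripper": 0,"roll": 0,"x": 0,"y": -0.6,"z": 0},
    {"gripper": 0,"roll": 0,"x": 0,"y": -0.4,"z": 0},
    {"gripper": 0,"roll": 0,"x": 0,"y": 0,"z": 0},
  ],
)

```text
time_s: 32.2
eef_pos: [0.4921, 0.0604, 0.2562]
eef_rot: [-0.0, 0.771, 0.637, -0.0]
wrist_force: [-0.0, 0.1, -8.6]
opening: 0.387
```

```bash
python3 -c "
from h import *
pose();s,t=chk(13,9)"
```

```text
32.2 [0.4921 0.0604 0.2562] F [-0.   0.1 -8.6] T [0.04 0.28 0.01] op 0.3872
yaw -10.82 fwd 0.4718 lat 0.1522
32.2 [0.4921 0.0604 0.2562] F [-0.   0.1 -8.6] T [0.04 0.28 0.01] op 0.3872
fwd 0.4718 lat 0.1522
frontR 1 1 0.99
backL 0 0 0.97
backR 1 -1 0.98
```

>>> move_arm(
  moves=[
    {"gripper": 0,"roll": 0,"x": 0,"y": -0.6,"z": 0},
    {"gripper": 0,"roll": 0,"x": 0,"y": -0.6,"z": 0},
    {"gripper": 0,"roll": 0,"x": 0,"y": 0,"z": 0},
  ],
)

```text
time_s: 32.67
eef_pos: [0.4802, 0.0627, 0.2562]
eef_rot: [-0.0, 0.771, 0.637, -0.0]
wrist_force: [0.1, -0.1, -8.0]
opening: 0.387
```

>>> move_arm(
  moves=[
    {"gripper": 0,"roll": 0,"x": 0,"y": -0.7,"z": -0.3},
    {"gripper": 0,"roll": 0,"x": 0,"y": -0.7,"z": -0.7},
    {"gripper": 0,"roll": 0,"x": 0,"y": -1,"z": -1},
    {"gripper": 0,"roll": 0,"x": 0,"y": 0,"z": 0},
  ],
)

```text
time_s: 33.17
eef_pos: [0.4568, 0.0673, 0.2772]
eef_rot: [0.001, 0.771, 0.637, 0.001]
wrist_force: [-0.3, 0.3, -8.3]
opening: 0.391
```

```bash
python3 -c "
from h import *
pose();s,t=chk(13,9)"
```

```text
33.17 [0.4568 0.0673 0.2772] F [-0.3  0.3 -8.3] T [ 0.05  0.23 -0.08] op 0.3907
yaw -10.81 fwd 0.4359 lat 0.1523
33.17 [0.4568 0.0673 0.2772] F [-0.3  0.3 -8.3] T [ 0.05  0.23 -0.08] op 0.3907
fwd 0.4359 lat 0.1523
frontR 1 1 0.99
backL 0 0 0.97
backR 1 -1 0.98
```

>>> move_arm(
  moves=[
    {"gripper": 0,"roll": 0,"x": 0,"y": -2.5,"z": -2},
    {"gripper": 0,"roll": 0,"x": 0,"y": -3,"z": -2},
    {"gripper": 0,"roll": 0,"x": 3,"y": -2.6,"z": 0},
    {"gripper": 0,"roll": 0,"x": 4.2,"y": 0,"z": 0},
    {"gripper": 0,"roll": 0,"x": 4.2,"y": 0,"z": 0},
  ],
)

```text
time_s: 33.9
eef_pos: [0.3992, 0.1954, 0.3164]
eef_rot: [0.0, 0.771, 0.637, 0.0]
wrist_force: [0.9, -0.9, -8.8]
opening: 0.385
```

>>> move_arm(
  moves=[
    {"gripper": 0,"roll": 0,"x": 4.2,"y": 0,"z": 0},
    {"gripper": 0,"roll": 0,"x": 4.2,"y": 0,"z": 0},
    {"gripper": 0,"roll": 0,"x": 4,"y": 0,"z": 0},
    {"gripper": 0,"roll": 0,"x": 0,"y": 0,"z": 2},
    {"gripper": 0,"roll": 0,"x": 0,"y": 0,"z": 2},
  ],
)

```text
time_s: 34.52
eef_pos: [0.4224, 0.3168, 0.2753]
eef_rot: [-0.0, 0.77, 0.638, -0.0]
wrist_force: [0.3, -0.5, -9.2]
opening: 0.385
```

>>> move_arm(
  moves=[
    {"gripper": 0,"roll": 0,"x": 0,"y": 0,"z": 1.5},
    {"gripper": 0,"roll": 0,"x": 0,"y": 0,"z": 1.5},
    {"gripper": 0,"roll": 0,"x": 0,"y": 0,"z": 1.5},
    {"gripper": 0,"roll": 0,"x": 0,"y": 0,"z": 1.5},
    {"gripper": 0,"roll": 0,"x": 0,"y": 0,"z": 0},
  ],
)

```text
time_s: 35.15
eef_pos: [0.4227, 0.316, 0.2156]
eef_rot: [0.0, 0.771, 0.637, 0.0]
wrist_force: [0.5, 0.6, -5.7]
opening: 0.388
```

```bash
python3 -c "
from h import *
pose()"
```

```text
35.15 [0.4227 0.316  0.2156] F [ 0.5  0.6 -5.7] T [ 0.08 -0.2   0.06] op 0.3878
yaw -10.81 fwd 0.3554 lat 0.3901
```

Bend is touching the table. I'll lower the remaining 2.8 cm and check.

>>> move_arm(
  moves=[
    {"gripper": 0,"roll": 0,"x": 0,"y": 0,"z": 1},
    {"gripper": 0,"roll": 0,"x": 0,"y": 0,"z": 1},
    {"gripper": 0,"roll": 0,"x": 0,"y": 0,"z": 0.6},
    {"gripper": 0,"roll": 0,"x": 0,"y": 0,"z": 0},
  ],
)

```text
time_s: 35.65
eef_pos: [0.4222, 0.316, 0.1898]
eef_rot: [-0.0, 0.771, 0.637, -0.0]
wrist_force: [-2.1, 0.5, -4.6]
opening: 0.389
```

```bash
python3 -c "
from h import *
pose()"
```

```text
35.65 [0.4222 0.316  0.1898] F [-2.1  0.5 -4.6] T [ 0.09 -0.01  0.1 ] op 0.3894
yaw -10.83 fwd 0.355 lat 0.39
```

>>> move_arm(
  moves=[
    {"gripper": 0,"roll": 0,"x": 0,"y": 0,"z": 0.15},
    {"gripper": 50,"roll": 0,"x": 0,"y": 0,"z": 0},
    {"gripper": 75,"roll": 0,"x": 0,"y": 0,"z": 0},
    {"gripper": 75,"roll": 0,"x": 0,"y": 0,"z": 0},
    {"gripper": 75,"roll": 0,"x": 0,"y": 0,"z": 0},
  ],
)

```text
time_s: 36.28
eef_pos: [0.4225, 0.316, 0.1889]
eef_rot: [0.0, 0.771, 0.637, 0.0]
wrist_force: [-0.0, -0.5, 0.4]
opening: 0.754
```

>>> move_arm(
  moves=[
    {"gripper": 75,"roll": 0,"x": 0,"y": 0,"z": -2},
    {"gripper": 75,"roll": 0,"x": 0,"y": 0,"z": -5},
    {"gripper": 75,"roll": 0,"x": 0,"y": 0,"z": -6},
    {"gripper": 75,"roll": 0,"x": 0,"y": -4,"z": -4},
    {"gripper": 75,"roll": 0,"x": 3,"y": -5,"z": 0},
  ],
)

```text
time_s: 36.9
eef_pos: [0.3403, 0.3625, 0.363]
eef_rot: [0.001, 0.772, 0.636, 0.004]
wrist_force: [-0.5, 0.7, -0.5]
opening: 0.746
```

>>> move_arm(
  moves=[
    {"gripper": 75,"roll": 0,"x": 4,"y": -4.5,"z": 0},
    {"gripper": 75,"roll": 0,"x": 4,"y": -4.5,"z": 0},
    {"gripper": 75,"roll": 0,"x": 4,"y": -4,"z": 0},
    {"gripper": 75,"roll": 0,"x": 4,"y": -2,"z": 0},
    {"gripper": 75,"roll": 0,"x": 0,"y": 0,"z": 0},
  ],
)

```text
time_s: 37.52
eef_pos: [0.2208, 0.5499, 0.3585]
eef_rot: [-0.0, 0.77, 0.639, 0.0]
wrist_force: [0.4, -0.9, -0.1]
opening: 0.752
```

Run:
```python
from h import *
pose();s,t=chk(14,9)
view("p14.png",[(t,(100,30,460,250),2),(s,(120,160,540,310),1.7)])
f=np.array([.982,-.1887,0]);l=np.array([.1887,.982,0])
H=hsv(t);h,S,V=[H[...,i].astype(int) for i in range(3)]
for b in blobs((h>5)&(h<17)&(S>90)&(V>80),60):
    if 300<b[1][0]<450 and 100<b[1][1]<200:
        print("shim",b);q=[plane(t,*k,.028) for k in cv2.boxPoints(b[2])];print([(round(k@f,4),round(k@l,4)) for k in q])
```

```text
37.52 [0.2208 0.5499 0.3585] F [ 0.4 -0.9 -0.1] T [-0.04 -0.01 -0.  ] op 0.7516
yaw -10.63 fwd 0.113 lat 0.5816
37.52 [0.2208 0.5499 0.3585] F [ 0.4 -0.9 -0.1] T [-0.04 -0.01 -0.  ] op 0.7516
fwd 0.113 lat 0.5816
frontR 1 1 0.99
backL 0 0 0.97
backR 1 -1 0.98
shim (np.int32(355), array([335.6, 153.1]), ((335.6334228515625, 152.85519409179688), (11.58228588104248, 32.75457000732422), 11.689370155334473))
[(np.float64(0.5528), np.float64(0.081)), (np.float64(0.645), np.float64(0.0814)), (np.float64(0.6447), np.float64(0.0496)), (np.float64(0.5526), np.float64(0.0496))]
```

View pics/p14.png

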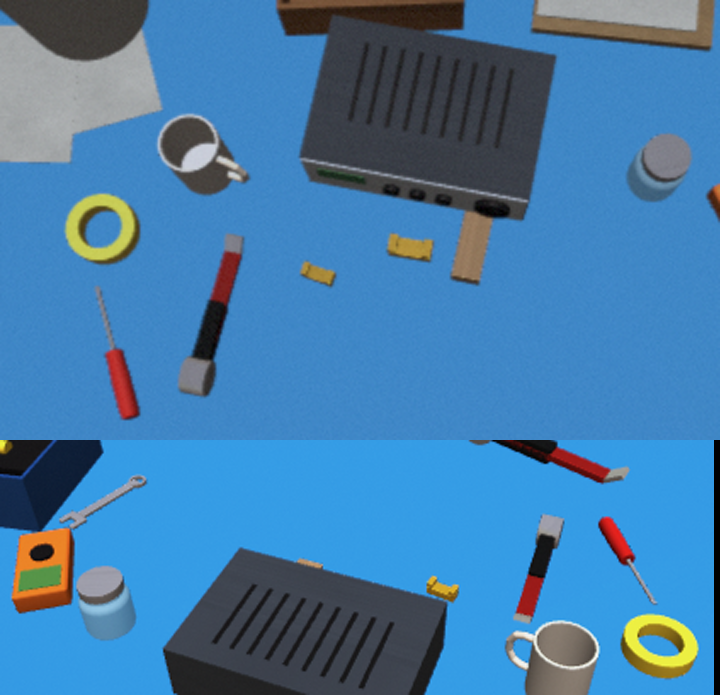

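The last view shows the amp on the shim (shim at crop (473,247)) and the bar lying clear at (212,315). The bystanders look undisturbed and the robot touches nothing. I'm handing in.

```bash
python3 -c "
from bench import ctrl
print(ctrl.hand_in())"
```

```text
the job is handed in; nothing more can be done
None
```

I finished the job and handed it in at about 37.5 s on the robot's clock. The amplifier rests on the shim, and the bar lies clear of it near where I picked it up.

**How it went**
- **Tilting the bar:** the grip held the bar level, so I tilted its toe down by jerking the arm upward several times, letting it slip in the pads.
- **Getting the toe under:** the toe tip touched the amplifier's front twice, at about 5.5 N. I backed off, lowered it and slid it in about 19 mm.
- **Levering and shim:** I levered the edge up, let go of the bar, and slid the shim in without resistance.
- **Letting down:** I raised the handle to set the amplifier on the shim, drew the bar out and laid it down.

**Last checks**
- **Shim:** about 53 mm in and 87 mm right of the middle, from the top camera before the amplifier was let down. After that it still lay straight; its rear end appeared about 1 mm farther in.
- **Level:** I did not measure the amplifier's tilt. The wrist carried only the bar's weight when I drew it out, so the amplifier was then standing on the shim and rear feet.
- **Amplifier position:** it moved back by a few millimetres (up to 2 px in the scene view) while being levered. It stayed still while the bar was drawn out.
- **Force and surroundings:** the highest wrist force I read was about 33 N, when the pommel met the table. In the final pictures the other things looked undisturbed, judged by eye.

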